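# Feel out the drape former under the half-open lid and run it on the banding wheel

## Robot

A 7-joint arm with a two-finger parallel gripper is mounted at the origin on the work surface. World frame = base frame: x ahead of the robot, y to its left, z up, the work surface at z = 0. Lengths are in mm, angles in rad, forces in N, time in s.
With the tool pointing down it reaches from about 400 to 875 mm from the base axis. Payload 4.4 kg.
Tool frame: the origin (TCP) lies midway between the tips of the shut fingers; the grasp point (between the pads) lies 19 mm behind it; z points along the fingers, y is the line along which they close (so a half turn about z gives the same grasp; the last joint's range is limited). The gripper opens to 85 mm and grips with 20 to 120 N. Pads are 22 mm wide; open, the fingers measure 114 mm over their backs; the gripper's body (76 mm by 85 mm) begins 54 mm behind the grasp point. The pads swing forward as they close: fully open they stand 13 mm farther back than shut.
Start: joints at [1.208, 0.628, 0.038, 1.517, -0.027, 0.996, -0.02], TCP at [190.128, -621.586, 231.313] pointing down, gripper open.
Joint ranges: [-3.06, 3.06], [-0.37, 2.12], [-1.25, 1.32], [0.18, 2.47], [-1.1, 4.24], [0.23, 1.98], [-2.94, 2.94]. Speed limits (rad/s): [2.57, 2.57, 3.14, 3.14, 3.14, 3.14, 3.14].

## Interface

Orientations are given as [roll, pitch, yaw] about the fixed x, y, z axes, in that order (R = Rz(yaw) Ry(pitch) Rx(roll)).
In Python, from cell import readout, optics, order gives the robot as it stands.
- The arm moves only by the shell command python3 -m jog 'ROWS'. ROWS is a JSON object of lists of equal length, an entry for each row: "claw": the opening, from 0 (shut) to 1 (fully open); "xyz": the shift along the tool's x, y, z each as a share of 0.1 m, from -1 to 1, a list of three; "twist": the turn, a rotation vector about the tool's x, y, z each as a share of 180 degrees, from -1 to 1, a list of three. A call has 1 to 12 rows; each row shifts and turns the commanded pose from where the row before left it, along the tool's axes as they then stand; what a row does not reach is not made up. A row lasts 1/8 s, in which the tool goes at most 62.5 mm and 10.7 degrees, less where a joint would pass 70% of its speed; a pose out of reach is approached as far as the arm can. A call with a number of a shift or a turn outside -1 to 1 is refused whole. A call with a gripper value outside its range is refused whole. The fingers move at their own pace and stop on an object; the grip force is fixed at half the most. Time passes only in rows, so rows that do not move let the fingers close. It gives the time, the measured TCP pose, the force, the opening and the grip force at its end, in the units of the state.
- readout.read_state(): the state, without advancing time (a new reading comes with each control period).
- optics.get_image(name): name is "side" or "top"; returns a dict with "color" (384x512x3 uint8, red, green, blue), "fovy" (degrees; the focal length in pixels is half the picture's height over the tangent of half this angle, whatever the lens; pixels are square), "cx", "cy" (the principal point, pixels), "k1" (the pictures are not rectified: a ray, as slopes to the right and down, at radius r is drawn at 1 + k1 r^2 times it, then the intrinsics apply), "view" (4x4, takes a point from world to camera coordinates). Camera axes: x right, y up, looking along -z (the intrinsics and any distortion apply to the point x, -y, -z); pixel columns grow to the right and rows downward; lengths in mm; the calibration is good to about 2 mm. A picture is of the moment at which its call begins. There is no depth.
- order.finish_job(): hands the job in; it is judged then, once.
Trained networks look in the newest picture that a camera, given by its name, has taken for a name from the list of things; names that differ only in an ending like _2 or _b are one class to them, and where a whole thing is asked for, a point or a joint stands for the part that bears it (a point fixed in the world has none). Each returns a list of dicts, best first, with "score" (0 to 1); they miss things now and then, are a little off and sometimes report something else, mostly with a low value. They report only what shows in the picture. A call takes as long as a camera call. They do not tell look-alikes from the thing itself.
- optics.boxes_of(camera, label): "rect" ([left, top, width, height] in pixels, round what is visible of it).
The state is a dict: "clock": time; "qpos": joint angles; "qd": joint speeds; "tau": joint torques, N m; "eef_pos": TCP position; "tool_rot": TCP orientation; "force": force on the tool from outside, world axes, zero at the start; "torque": the same for the moment, N m; "width": finger opening in mm; "gripper_force": force on a finger pad.
Only numpy, scipy, OpenCV 4.12 (cv2) and the standard library are available. Lean on these libraries where they do the work, as an engineer would, in place of code of your own. Each camera call takes 0.05 s, during which the arm holds its last target. There are 200 camera calls.

## Task

Get the kiln former ready for its coat of wash: open the lidded pine box under the shelf as far as its lid will go, feel about inside for the one former standing in it, and lift it out without knocking it over; lower it upright onto the middle of the banding wheel and let go of it there. Then give the wheel a good spin by hand and take the hand away, so that it coasts on its own with the former still riding in the middle. Leave the jar, the brush and the tray of glass where they are.

Things in the scene. Friction and masses are not known exactly. Their poses are not given: they have to be found in the camera images.
- box: plain pine box, fixed, 226 mm deep (x) by 376 wide (y) by 52 high without its lid, walls and floor 8 mm thick; origin under its centre on the table, x points to its back (hinge side, away from the robot), z up. The former inside is out of sight and its pose is not measured.
- box_in (a point): centre of the box's inner floor. One loose kiln former ('former') stands on this floor: white ceramic cylinder 52 mm across, 60 high (16 above the rim), 0.17 to 0.35 kg, origin under its centre. Its axis is within 70 mm left or right of this point (y) and from 5 mm in front to 15 mm behind it (x). Pushed gently from the side it slides, not tips.
- shelf_edge (a point): middle of the lower front edge of the plywood shelf fixed over the rear of the box, 150 mm above the table, 76 mm behind the box's centre; stock stands on it, up to 65 mm high. 12 mm plywood side panels stand against both sides of the box: 82 mm high at the box's front, sloping up to 166 mm at 35 mm in front of the box's centre and so to the rear, which is closed too.
- lid_knob (a point): point to grip the round wooden knob on top of the lid near its front edge: 24 mm across, 30 tall, on a neck 16 mm across and 6 high; this point is 24 mm above the lid's upper face and 12 mm below the knob's top. It moves with the lid; shut, it lies 204 mm in front of and 54 mm above the hinge line (106 mm above the table).
- lid (a joint): lid angle in rad: 0 shut, 0.92 (53 degrees) at its stop, where it meets the shelf. The lid is a hollow hood (plan of the box, 30 mm high, walls and top 8 mm) hinged along the box's rear rim; its front rises. Stiff hinge: it stays where left and takes about 8 N upward at the knob.
- lid_hinge (a point): middle of the lid's hinge line: rear upper edge of the box, 113 mm behind its centre, 52 mm above the table; the line runs along the box's y.
- wheel: banding wheel (bench turntable), fixed foot 136 mm across; origin on the table under its axis, z up. Its head is a plain flat aluminium disc 190 mm across and 12 thick, upper face 110 mm above the table, with turned rings 80 and 160 mm across.
- wheel_top (a point): centre of the wheel head's upper face, on the axis.
- wheel_head (a joint): angle of the wheel head in rad, anticlockwise from above positive, no stops. It turns easily on its bearing (head 1 kg) and coasts for a few seconds; a fingertip pressed on its upper face near the edge with a few newtons and swept sideways carries it round.
- jar: closed grey jar of kiln wash, 68 mm across, 75 high, loose; origin under its centre. Leave alone.
- brush: flat brush 170 mm long lying on the table along its x, loose; origin under its middle. Leave alone.
- tray: open pine tray of glass offcuts, 170 by 130 mm, 35 high, loose, 1.2 kg; origin under its centre. Leave alone.
Mind the look-alikes: they are no part of the job. Leave any red or yellow look-alike of the wheel alone.

How it is judged:
By the outcome, as a careful person would: the job done as asked, in the order asked, and still so for the second after the job is handed in, with the robot touching nothing.
It also fails if it takes over 72 s, if anything falls off the work surface, if the arm or the gripper's body presses on something with over 40 N, if the wrist force passes 120 N, or if a joint passes its speed limit or range.

## Working session

There is one attempt and no reset: what is moved stays moved. The work goes in short steps, Python scripts to look and compute and a shell command to move; the robot and the scene stay as the last step left them, time stands still between calls to the robot, and variables do not carry over. Pictures are saved under pics/ and viewed, at most 10 in all, crops included, and the job is handed in when it is done.

```bash
mkdir -p pics; ls; python3 - <<'E'
from cell import readout, optics
import cv2,numpy as np
s=readout.read_state(); print(s)
for c in("side","top"):
    im=optics.get_image(c); cv2.imwrite(f"pics/{c}0.png",im["color"][:,:,::-1])
    print(c,im["fovy"],im["cx"],im["cy"],im["k1"],np.array(im["view"]).round(3).tolist())
    for l in["box","wheel","wheel_head","lid_knob","lid","jar","brush","tray"]:
        print(l,[(round(d["score"],2),np.round(d["rect"]).tolist()) for d in optics.boxes_of(c,l)][:4])
E
```

```text
pics
{'clock': 0.0, 'qpos': array([ 1.20823392,  0.62933526,  0.03845101,  1.51839127, -0.0270205 ,
        0.99629702, -0.01998659]), 'qd': array([ 0.00086607, -0.00047258,  0.00045428,  0.00154706, -0.00055816,
        0.00080387, -0.00021102]), 'tau': array([ 3.68705187e-04, -5.63404763e+01,  1.22640342e+00, -1.93445385e+01,
        1.10383920e-02,  1.05005750e-02, -3.19934850e-05]), 'eef_pos': array([ 189.91830824, -620.96994617,  230.38885797]), 'tool_rot': array([-3.13967994e+00,  1.33256960e-05,  2.96756826e-01]), 'force': array([0.17363211, 0.07562646, 0.72610087]), 'torque': array([-0.08665212, -0.02951093,  0.00647361]), 'gripper_force': 0.0, 'width': 85.42787505970635}
side 48.82652221191025 252.81953535137805 192.0206025735422 0.04440744919763715 [[-0.809, -0.588, -0.002, 278.214], [0.37, -0.512, 0.775, -358.128], [-0.456, 0.626, 0.632, -1057.654], [0.0, 0.0, 0.0, 1.0]]
box [(0.59, [1.0, 184.0, 192.0, 173.0])]
wheel [(0.94, [312.0, 167.0, 63.0, 54.0]), (0.82, [256.0, 137.0, 52.0, 51.0]), (0.57, [328.0, 120.0, 52.0, 45.0])]
wheel_head [(0.92, [255.0, 134.0, 54.0, 33.0]), (
[... 459 characters left out ...]
85514766234558 [[-0.004, -1.0, -0.013, -188.525], [0.99, -0.006, 0.139, -506.651], [-0.139, -0.013, 0.99, -1433.405], [0.0, 0.0, 0.0, 1.0]]
box [(0.78, [45.0, 74.0, 158.0, 154.0])]
wheel [(0.94, [379.0, 194.0, 56.0, 63.0]), (0.89, [288.0, 228.0, 59.0, 54.0]), (0.85, [299.0, 150.0, 54.0, 53.0]), (0.65, [43.0, 74.0, 158.0, 158.0])]
wheel_head [(0.83, [299.0, 148.0, 55.0, 58.0]), (0.58, [377.0, 197.0, 56.0, 54.0]), (0.57, [288.0, 229.0, 57.0, 56.0])]
lid_knob [(0.76, [78.0, 120.0, 124.0, 105.0])]
lid [(0.7, [79.0, 120.0, 123.0, 110.0])]
jar [(0.68, [265.0, 200.0, 22.0, 21.0])]
brush [(0.56, [192.0, 199.0, 49.0, 15.0]), (0.52, [299.0, 149.0, 55.0, 54.0])]
tray [(0.7, [228.0, 132.0, 44.0, 47.0])]
```

View pics/top0.png

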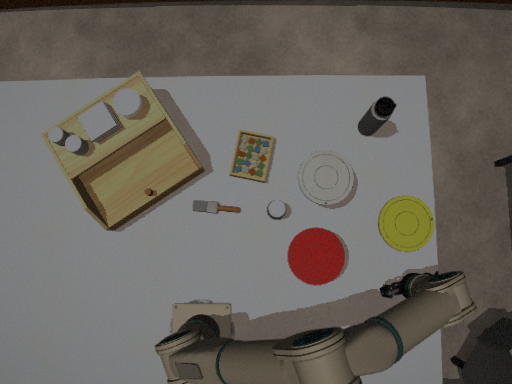

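View pics/side0.png

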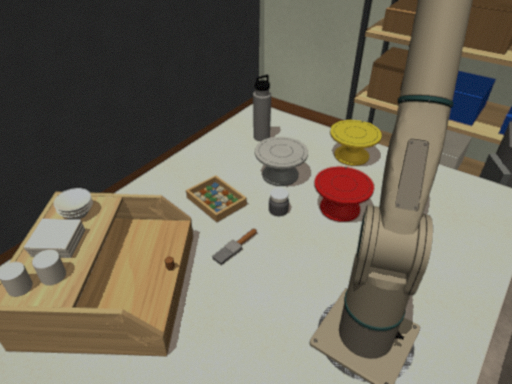

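The top picture shows the box at the upper left (knob at about 150,191), the grey wheel at (326,178), the tray at (252,156), the jar at (277,209) and the brush at (216,207). Red (316,256) and yellow (406,223) are the decoys. I'll enlarge the box for accurate features.

```bash
python3 - <<'E'
import cv2
a=cv2.imread("pics/top0.png")[65:235,35:210]; b=cv2.imread("pics/side0.png")[180:360,0:205]
a=cv2.resize(a,None,fx=4.5,fy=4.5/1.3*1,interpolation=3) if 0 else cv2.resize(a,None,fx=3.5,fy=3.5,interpolation=3)
b=cv2.resize(b,None,fx=3.3,fy=3.3,interpolation=3)
cv2.imwrite("pics/ta.png",a);cv2.imwrite("pics/sb.png",b)
E
```

```text
(no output)
```

View pics/ta.png

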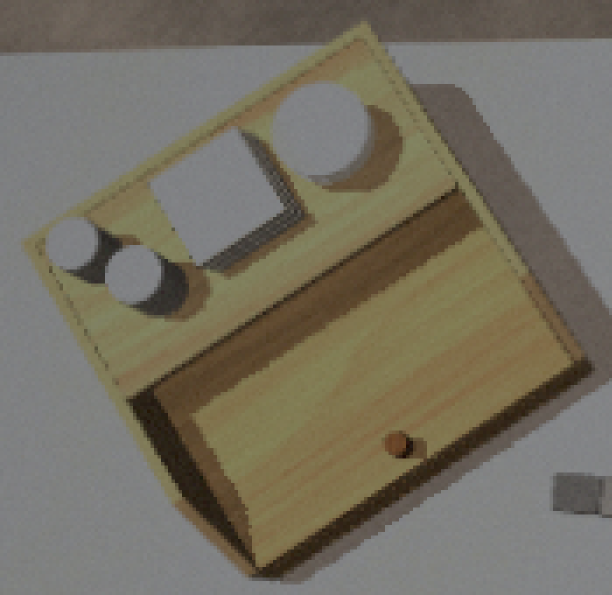

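View pics/sb.png

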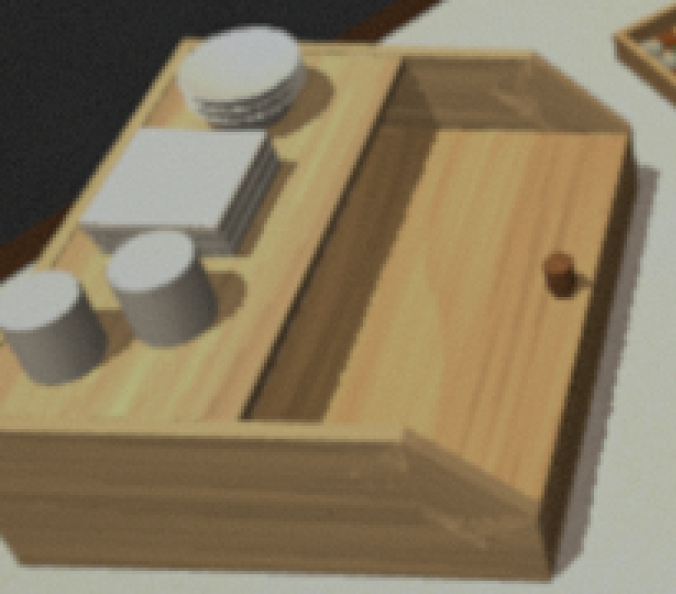

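The crops show the knob top at crop (400,443) in the top view and (560,262) in the side view. The lid's front corners are at (258,568)/(582,360) in the top view and (630,132)/(540,503) in the side view.

```bash
cat > h.py <<'E'
import numpy as np, cv2
from scipy.optimize import least_squares
def proj(im,P):
    P=np.atleast_2d(P).astype(float); V=np.array(im["view"]); c=P@V[:3,:3].T+V[:3,3]
    s=np.c_[c[:,0]/-c[:,2],-c[:,1]/-c[:,2]]; r2=(s**2).sum(1,keepdims=True); s=s*(1+im["k1"]*r2)
    f=192/np.tan(np.radians(im["fovy"])/2); return s*f+[im["cx"],im["cy"]]
def inter(im,uv,z):
    return least_squares(lambda p:proj(im,[p[0],p[1],z])[0]-uv,[500,0]).x
def B(p,pts):
    c,s=np.cos(p[2]),np.sin(p[2]); pts=np.atleast_2d(pts).astype(float)
    return np.c_[pts[:,0]*c-pts[:,1]*s+p[0],pts[:,0]*s+pts[:,1]*c+p[1],pts[:,2]]
E
python3 - <<'E'
from h import *
from cell import optics
T=optics.get_image("top");S=optics.get_image("side")
tp=[((400,441),(-91,0,118)),((258,568),(-113,188,82)),((582,360),(-113,-188,82)),((180,500),(-35,200,166)),((595,367),(-113,-200,82))]
sp=[((560,262),(-91,0,118)),((630,132),(-113,-188,82)),((405,430),(-35,200,166)),((552,580),(-113,200,0)),((540,503),(-113,188,82))]
tu=np.array([np.add((np.array(a)+.5)/3.5-.5,(35,65)) for a,_ in tp]); su=np.array([np.add((np.array(a)+.5)/3.3-.5,(0,180)) for a,_ in sp])
tq=[b for _,b in tp]; sq=[b for _,b in sp]
f=lambda p:np.r_[proj(T,B(p,tq))-tu,proj(S,B(p,sq))-su].ravel()
x0=[*inter(T,[150,190],118),0.5]
r=least_squares(f,x0,x_scale=[100,100,1],loss='soft_l1'); print("box",r.x.round(3)); print(f(r.x).reshape(-1,2).round(1).tolist())
# wheel: maximise gradient along rim, both cameras
G={}
for n,I in(("T",T),("S",S)):
    g=cv2.GaussianBlur(I["color"].astype(np.float32),(0,0),1.2).mean(2)
    G[n]=np.hypot(cv2.Sobel(g,5,1,0),cv2.Sobel(g,5,0,1))
th=np.linspace(0,2*np.pi,120)
def score(c):
    t=0
    for n,I in(("T",T),("S",S)):
      for R,w in((95,1),):
        uv=proj(I,np.c_[c[0]+R*np.cos(th),c[1]+R*np.sin(th),th*0+110]).astype(np.float32)
        t+=w*np.minimum(cv2.remap(G[n],uv[:,0],uv[:,1],1),60).mean()
    return t
c0=inter(T,[326,178],110); print("wheel0",c0.round(1), inter(S,[281.5,153],110).round(1))
b=max(((score(c0+[i,j]),i,j) for i in np.arange(-16,17,1.) for j in np.arange(-16,17,1.)))
w=c0+b[1:]; print("wheel",w.round(1),b)
rest={k:inter(T,uv,z).round() for k,uv,z in(("jar",[277,209],75),("tray",[252,156],35),("brush",[216,207],8),("red",[316,256],110),("yel",[406,223],110))};print(rest)
out=T["color"][:,:,::-1].copy()
for P in np.r_[np.c_[w[0]+95*np.cos(th),w[1]+95*np.sin(th),th*0+110],B(r.x,[[a,b_,82] for a in(-113,) for b_ in(-188,0,188)]),B(r.x,[[76,y,150] for y in(-180,0,180)])]:
    cv2.circle(out,tuple(np.round(proj(T,P)[0]).astype(int)),0,(0,0,255),-1)
o2=S["color"][:,:,::-1].copy()
for P in np.r_[np.c_[w[0]+95*np.cos(th),w[1]+95*np.sin(th),th*0+110],B(r.x,[[a,b_,82] for a in(-113,) for b_ in(-188,0,188)])]:
    cv2.circle(o2,tuple(np.round(proj(S,P)[0]).astype(int)),0,(0,0,255),-1)
cv2.imwrite("pics/ov.png",np.hstack([cv2.resize(out[60:240,35:370],None,fx=1.6,fy=2.4*1,interpolation=0) if 0 else cv2.resize(out[100:235,150:370],(400,246),interpolation=0),cv2.resize(o2[100:340,70:320],(400,384),interpolation=0)[:246]]))
K=B(r.x,[-91,0,106])[0];print("knob",K.round(1),"box_in",B(r.x,[0,0,8]).round(1),"dist",np.hypot(*K[:2]))
E
```

```text
box [565.082 216.711   0.57 ]
[[-0.1, 0.2], [0.6, -0.1], [-0.3, 0.9], [-1.1, 0.0], [-1.1, -2.9], [0.4, -0.9], [1.3, -0.4], [-1.1, 2.1], [0.1, -0.3], [0.4, -1.1]]
wheel0 [ 530.3 -433.3] [ 525.  -421.5]
wheel [ 532.3 -428.3] (np.float32(88.43942), np.float64(2.0), np.float64(5.0))
{'jar': array([ 429., -267.]), 'tray': array([ 625., -181.]), 'brush': array([443., -49.]), 'red': array([ 269., -393.]), 'yel': array([ 376., -700.])}
knob [488.5 167.6 106. ] box_in [[565.1 216.7   8. ]] dist 516.4179054046484
```

View pics/ov.png

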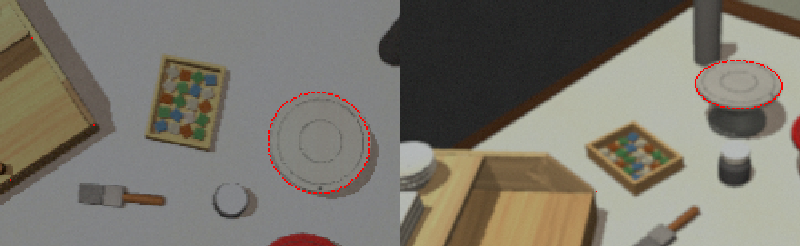

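The overlay fits both the wheel rim and the box corners. Now I'll approach the knob.

```bash
python3 -m jog '{"claw":[1,1,1,1,1,1,1,1,1,1],"xyz":[[0.43,-0.29,0],[0.43,-0.29,0],[0.43,-0.29,0],[0.43,-0.29,0],[0.43,-0.29,0],[0.43,-0.29,0],[0.43,-0.29,0],[0.43,-0.29,0],[0,0,0],[0,0,0]],"twist":[[0,0,0],[0,0,0],[0,0,0],[0,0,0],[0,0,0],[0,0,0],[0,0,0],[0,0,0],[0,0,-0.0434],[0,0,-0.0434]]}'
cat >> h.py <<'E'
from scipy.spatial.transform import Rotation as Rn
BOX=[565.08,216.71,0.57]; W=np.array([532.3,-428.3])
def now():
    from cell import readout
    s=readout.read_state(); return s,Rn.from_euler("xyz",s["tool_rot"])
def to(p):  # tool-frame shift (share of .1 m) to world point p
    s,R=now(); return (R.inv().apply(np.array(p)-s["eef_pos"])/100).round(3)
def rep():
    s,R=now(); p=s["eef_pos"]-[BOX[0],BOX[1],0]; b=Rn.from_euler("z",-BOX[2])
    print("t",round(s["clock"],2),"eef",s["eef_pos"].round(1),"rpy",s["tool_rot"].round(3),"boxfr",b.apply(p).round(1),"F",s["force"].round(1),"Fbox",b.apply(s["force"]).round(1),"w",s["width"].round(1),"gf",round(s["gripper_force"],1),"q",s["qpos"].round(2))
E
python3 - <<'E'
from h import *
rep(); print(to([488.5,167.6,170]))
E
```

```text
clock: 2.25
eef_pos: [452.0, -298.2, 231.4]
tool_rot: [3.141, -0.0, 0.576]
force: [-1.0, -0.5, -0.3]
width: 85.3
gripper_force: 0.0Traceback (most recent call last):
  File "<stdin>", line 2, in <module>
  File "h.py", line 21, in rep
    print("t",round(s["clock"],2),"eef",s["eef_pos"].round(1),"rpy",s["tool_rot"].round(3),"boxfr",b.apply(p).round(1),"F",s["force"].round(1),"Fbox",b.apply(s["force"]).round(1),"w",s["width"].round(1),"gf",round(s["gripper_force"],1),"q",s["qpos"].round(2))
                                                                                                                                                                                       ^^^^^^^^^^^^^^^^
AttributeError: 'float' object has no attribute 'round'
```

```bash
sed -i 's/s\["width"\].round(1)/round(s["width"],1)/' h.py; python3 - <<'E'
from h import *
rep(); print(to([488.5,167.6,160]))
E
```

```text
t 2.25 eef [ 452.  -298.2  231.4] rpy [ 3.141 -0.     0.576] boxfr [-373.1 -372.5  231.4] F [-1.  -0.5 -0.3] Fbox [-1.1  0.1 -0.3] w 85.3 gf 0.0 q [ 0.57  0.47 -0.05  1.82  0.03  0.85 -0.5 ]
[ 2.844 -3.707  0.713]
```

```bash
python3 -m jog '{"claw":[1,1,1,1,1,1,1,1,1,1,1],"xyz":[[0.284,-0.371,0],[0.284,-0.371,0],[0.284,-0.371,0],[0.284,-0.371,0.03],[0.284,-0.371,0.03],[0.284,-0.371,0.03],[0.284,-0.371,0.07],[0.284,-0.371,0.15],[0.284,-0.371,0.2],[0.284,-0.371,0.2],[0,0,0]],"twist":[[0,0,0],[0,0,0],[0,0,0],[0,0,0],[0,0,0],[0,0,0],[0,0,0],[0,0,0],[0,0,0],[0,0,0],[0,0,0]]}'
python3 - <<'E'
from h import *
from cell import optics
rep(); print(to([488.5,167.6,89]))
T=optics.get_image("top");S=optics.get_image("side")
a=cv2.resize(T["color"][130:235,80:230],(400,280),interpolation=3);b=cv2.resize(S["color"][170:310,80:280],(400,280),interpolation=3)
cv2.imwrite("pics/k.png",np.hstack([a,b])[:,:,::-1])
E
```

```text
clock: 3.62
eef_pos: [489.4, 171.1, 159.1]
tool_rot: [-3.139, 0.0, 0.577]
force: [0.7, -1.3, -0.9]
width: 86.0
gripper_force: 0.0
t 3.62 eef [489.4 171.1 159.1] rpy [-3.139  0.     0.577] boxfr [-88.4   2.5 159.1] F [ 0.7 -1.3 -0.9] Fbox [-0.1 -1.4 -0.9] w 86.0 gf 0.0 q [-0.33  0.54 -0.09  1.95  0.07  0.65 -1.46]
[-0.026  0.027  0.701]
```

View pics/k.png

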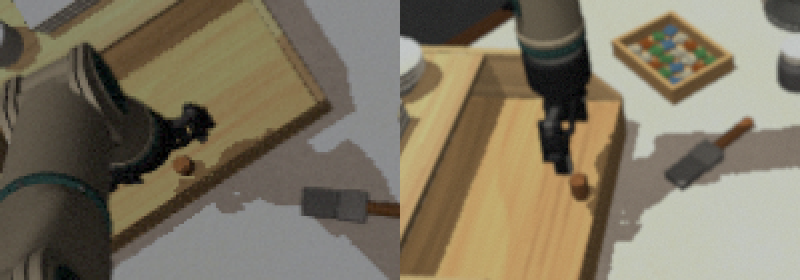

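The gripper hangs above the knob (knob at 184,165 in the left half and 580,186 in the right half). Descending and gripping.

```bash
python3 -m jog '{"claw":[1,1,1,1,0,0,0,0,0,0],"xyz":[[-0.01,0.01,0.2],[-0.01,0.01,0.2],[0,0,0.2],[0,0,0.1],[0,0,0],[0,0,0],[0,0,0],[0,0,0],[0,0,0],[0,0,0]],"twist":[[0,0,0],[0,0,0],[0,0,0],[0,0,0],[0,0,0],[0,0,0],[0,0,0],[0,0,0],[0,0,0],[0,0,0]]}'
python3 - <<'E'
from h import *
rep()
E
```

```text
clock: 4.97
eef_pos: [485.8, 171.2, 91.9]
tool_rot: [-3.133, -0.001, 0.576]
force: [-11.8, 13.6, 13.5]
width: 21.9
gripper_force: 58.1
t 4.97 eef [485.8 171.2  91.9] rpy [-3.133e+00 -1.000e-03  5.760e-01] boxfr [-91.3   4.4  91.9] F [-11.8  13.6  13.5] Fbox [-2.6 17.8 13.5] w 21.9 gf 58.1 q [-0.33  0.65 -0.08  2.01  0.09  0.48 -1.47]
```

```bash
python3 - <<'E'
import numpy as np
N=10; H=np.array([113,52.]); g0=np.array([-91.3,110.9])-H
def pose(a):
    t=a*0.5 # tilt; tool z dir = down rotated about +y(box) by t
    c,s=np.cos(a),np.sin(a) # rot about +y: x'=c x + s z ; z'=-s x + c z
    g=H+[c*g0[0]+s*g0[1],-s*g0[0]+c*g0[1]]
    zt=np.array([-np.sin(t),-np.cos(t)]); xt=np.array([np.cos(t),-np.sin(t)])
    return g+19*zt,xt,zt
A=np.linspace(0,.93,N+1)
for a,b in zip(A,A[1:]):
    p,x,z=pose(a);q=pose(b)[0];d=q-p;print((d@x/100).round(3),(d@z/100).round(3))
print(pose(.92)[0], .93/2/N/np.pi)
E
```

```text
0.055 -0.187
0.063 -0.184
0.072 -0.181
0.08 -0.177
0.088 -0.172
0.096 -0.168
0.104 -0.163
0.111 -0.157
0.118 -0.151
0.125 -0.145
[ 27.65686339 233.19922075] 0.014801409707546266
```

```bash
python3 -m jog '{"claw":[0,0,0,0,0,0],"xyz":[[0.055,-0.02,-0.187],[0.063,0,-0.184],[0.072,0,-0.181],[0.08,0,-0.177],[0.088,0,-0.172],[0,0,0]],"twist":[[0,-0.0148,0],[0,-0.0148,0],[0,-0.0148,0],[0,-0.0148,0],[0,-0.0148,0],[0,0,0]]}'
python3 - <<'E'
from h import *
rep()
E
```

```text
clock: 5.72
eef_pos: [522.5, 195.4, 176.4]
tool_rot: [-3.132, 0.234, 0.576]
force: [-6.0, 10.0, 1.5]
width: 22.1
gripper_force: 60.7
t 5.72 eef [522.5 195.4 176.4] rpy [-3.132  0.234  0.576] boxfr [-47.4   5.  176.4] F [-6.  10.   1.5] Fbox [ 0.4 11.7  1.5] w 22.1 gf 60.7 q [-0.39  0.68 -0.06  1.62  0.07  1.08 -1.48]
```

```bash
python3 -m jog '{"claw":[0,0,0,0,0,0,0],"xyz":[[0.096,0,-0.168],[0.104,0,-0.163],[0.111,0,-0.157],[0.118,0,-0.151],[0.125,0,-0.145],[0.01,0,-0.01],[0,0,0]],"twist":[[0,-0.0148,0],[0,-0.0148,0],[0,-0.0148,0],[0,-0.0148,0],[0,-0.0148,0],[0,0,0],[0,0,0]]}'
python3 - <<'E'
from h import *
rep()
E
```

```text
clock: 6.6
eef_pos: [587.4, 238.2, 230.7]
tool_rot: [-3.126, 0.467, 0.582]
force: [-6.9, 10.6, -7.6]
width: 22.1
gripper_force: 59.8
t 6.6 eef [587.4 238.2 230.7] rpy [-3.126  0.467  0.582] boxfr [ 30.4   6.1 230.7] F [-6.9 10.6 -7.6] Fbox [-0.1 12.6 -7.6] w 22.1 gf 59.8 q [-0.44  0.89 -0.04  1.06  0.07  1.65 -1.47]
```

```bash
python3 -m jog '{"claw":[0,0,0],"xyz":[[0.04,-0.01,-0.044],[0,0,0],[0,0,0]],"twist":[[0,0,0],[0,0,0],[0,0,0]]}'
python3 - <<'E'
from h import *
rep()
E
```

```text
clock: 6.98
eef_pos: [590.5, 240.3, 232.3]
tool_rot: [-3.128, 0.471, 0.581]
force: [-10.4, 6.5, -11.7]
width: 21.9
gripper_force: 63.4
t 6.97 eef [590.5 240.3 232.3] rpy [-3.128  0.471  0.581] boxfr [ 34.1   6.2 232.3] F [-10.4   6.5 -11.7] Fbox [ -5.2  11.1 -11.7] w 21.9 gf 63.4 q [-0.44  0.9  -0.04  1.04  0.07  1.67 -1.47]
```

```bash
python3 -m jog '{"claw":[0,0,0],"xyz":[[0.05,-0.03,-0.055],[0,0,0],[0,0,0]],"twist":[[0,0,0],[0,0,0],[0,0,0]]}'
python3 - <<'E'
from h import *
rep()
E
```

```text
clock: 7.35
eef_pos: [590.3, 240.2, 232.4]
tool_rot: [-3.131, 0.491, 0.577]
force: [-21.9, -5.8, -20.2]
width: 21.9
gripper_force: 62.0
t 7.35 eef [590.3 240.2 232.4] rpy [-3.131  0.491  0.577] boxfr [ 34.    6.2 232.4] F [-21.9  -5.8 -20.2] Fbox [-21.5   6.9 -20.2] w 21.9 gf 62.0 q [-0.44  0.91 -0.04  1.02  0.07  1.7  -1.48]
```

Lid is at its stop (no further motion, force rising). Release, retreat and re-tilt.

```bash
python3 -m jog '{"claw":[1,1,1,1,1,1,1,1,1,1,1],"xyz":[[-0.02,0,0.02],[0,0,0],[0,0,0],[0,0,-0.3],[0,0,-0.3],[-0.37,0,0.1],[-0.37,0,0.1],[-0.37,0,0.1],[-0.37,0,0.1],[-0.37,0,0.1],[0,0,0]],"twist":[[0,0,0],[0,0,0],[0,0,0],[0,0,0],[0,0,0],[0,0,0],[0,0,0],[0,0,0],[0,0,0],[0,0,0],[0,0,0]]}'
python3 - <<'E'
from h import *
rep()
E
```

```text
clock: 8.72
eef_pos: [461.3, 151.9, 330.9]
tool_rot: [3.14, 0.462, 0.567]
force: [-0.1, 0.5, 1.0]
width: 85.4
gripper_force: 0.0
t 8.72 eef [461.3 151.9 330.9] rpy [3.14  0.462 0.567] boxfr [-122.3    1.4  330.9] F [-0.1  0.5  1. ] Fbox [0.1 0.5 1. ] w 85.4 gf 0.0 q [-0.4   0.55 -0.04  1.47  0.08  1.58 -1.46]
```

```bash
python3 -m jog '{"claw":[0,0,0,0,0,0,0,0],"xyz":[[0,0,0],[0,0,0],[0,0,0],[0,0,0],[0,0,0],[0,0,0],[0,0,0],[0,0,0]],"twist":[[0,0.054,0],[0,0.054,0],[0,0.054,0],[0,0.054,0],[0,0.054,0],[0,0.054,0],[0,0.054,0],[0,0,0]]}'
python3 - <<'E'
from h import *
from cell import optics
rep()
S=optics.get_image("side");T=optics.get_image("top")
cv2.imwrite("pics/open.png",np.hstack([cv2.resize(S["color"][160:360,0:250],(400,320)),cv2.resize(T["color"][60:240,20:245],(400,320))])[:,:,::-1])
E
```

```text
clock: 9.72
eef_pos: [459.7, 164.2, 333.6]
tool_rot: [-3.099, -0.584, 0.57]
force: [-0.1, -0.4, -0.1]
width: -0.0
gripper_force: 0.0
t 9.72 eef [459.7 164.2 333.6] rpy [-3.099 -0.584  0.57 ] boxfr [-117.    12.7  333.6] F [-0.1 -0.4 -0.1] Fbox [-0.2 -0.3 -0.1] w -0.0 gf 0.0 q [ 0.01  0.07 -0.28  2.28 -0.68  0.31 -0.65]
```

View pics/open.png

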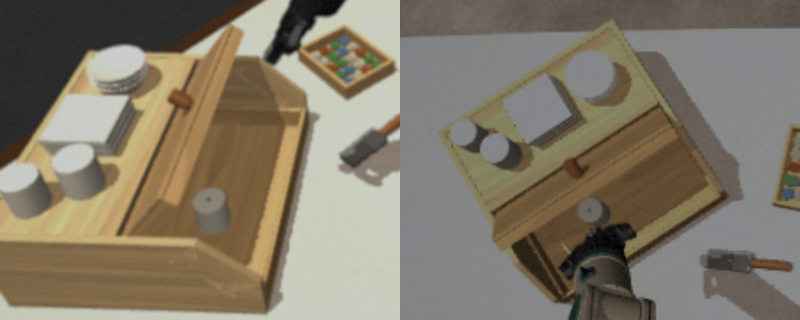

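The lid is fully open. The former now shows inside the box, with its top at about crop (209,196) in the side view and (592,210) in the top view, so I can measure it directly.

```bash
python3 - <<'E'
from h import *
from cell import optics
T=optics.get_image("top");S=optics.get_image("side")
b=Rn.from_euler("z",-BOX[2])
for I,uv in((S,[.625*209,160+.625*196]),(T,[20+.5625*192,60+.5625*209])):
    p=inter(I,uv,68); print(p.round(1),b.apply([p[0]-BOX[0],p[1]-BOX[1],0]).round(1))
    p=inter(I,uv,166); print(b.apply([p[0]-BOX[0],p[1]-BOX[1],0]).round(1))
rep()
E
```

```text
[547.9 258. ] [ 7.9 44.1  0. ]
[-32.2 120.6   0. ]
[543.2 257.9] [ 3.8 46.5  0. ]
[-27.6  28.3   0. ]
t 9.93 eef [460.2 165.7 333.6] rpy [-3.101 -0.584  0.575] boxfr [-115.8   13.7  333.6] F [-0.7 -0.6  0.2] Fbox [-0.9 -0.1  0.2] w 0.0 gf 0.0 q [ 0.01  0.07 -0.28  2.28 -0.67  0.31 -0.65]
```

Both views agree: the former is at box (≈6, ≈45). Go to the pre-entry pose.

```bash
cat >> h.py <<'E'
def bw(p): return B(BOX,p)[0]
E
python3 - <<'E'
from h import *
print(to(bw([-105,45,210])))
E
```

```text
[-0.59  -0.268  1.104]
```

```bash
python3 -m jog '{"claw":[1,1,1,1,1],"xyz":[[-0.15,-0.067,0.276],[-0.15,-0.067,0.276],[-0.15,-0.067,0.276],[-0.15,-0.067,0.276],[0,0,0]],"twist":[[0,0,0],[0,0,0],[0,0,0],[0,0,0],[0,0,0]]}'
python3 - <<'E'
from h import *
rep(); print(to(bw([-46,45,114])))
s,R=now(); g=Rn.from_euler("xyz",[np.pi,-.65,.57]); print(((R.inv()*g).as_rotvec()/np.pi).round(4))
E
```

```text
clock: 10.55
eef_pos: [460.1, 191.6, 262.6]
tool_rot: [-3.077, -0.518, 0.577]
force: [0.0, -0.1, 0.5]
width: 85.1
gripper_force: 0.0
t 10.55 eef [460.1 191.6 262.6] rpy [-3.077 -0.518  0.577] boxfr [-102.    35.5  262.6] F [ 0.  -0.1  0.5] Fbox [-0.  -0.1  0.5] w 85.1 gf 0.0 q [-0.37  0.22  0.07  2.33 -1.1   0.23 -0.25]
[-0.249  0.01   1.572]
[-0.0217  0.042   0.0005]
```

```bash
python3 - <<'E'
from h import *
D=[(.628,1.517,.996,650,231),(.47,1.82,.85,541.5,231.4),(.54,1.95,.65,518.5,159),(.65,2.01,.48,515,92),(.90,1.04,1.67,637.5,232.3),(.55,1.47,1.58,485.7,330.9)]
def fk(k,q2,q4,q6):
    h,a,b,L,e=k; A=q2+q4; T=A+q6
    return np.array([a*np.sin(q2)+b*np.sin(A)+e*np.cos(A)+L*np.sin(T), h+a*np.cos(q2)+b*np.cos(A)-e*np.sin(A)+L*np.cos(T)])
f=lambda k:np.ravel([fk(k,*d[:3])-d[3:] for d in D])
r=least_squares(f,[300,400,400,250,0]);k=r.x;print(k.round(1),f(k).round(1))
# max tilt (outward) in the arm plane at r,z
for bx,z in((-105,210),(-46,114),(-20,100),(20,26),(0,60),(-80,140),(-60,114)):
    w=bw([bx,45,0]); R=np.hypot(*w[:2]); best=None
    for t in np.arange(.9,-.3,-.02):
        s=least_squares(lambda q:np.r_[(fk(k,*q)-[R,z])/100,q.sum()-(np.pi-t)],[.5,2,.6])
        q=s.x
        if s.cost<1e-6 and -.37<q[0]<2.12 and .18<q[1]<2.45 and .25<q[2]<1.96: best=(t,q.round(2));break
    print(bx,z,R.round(0),best)
E
```

```text
[ 3.324e+02  5.552e+02  3.844e+02  3.429e+02 -1.000e-01] [-0.8 -1.  -0.2 -0.1  0.7  1.1 -0.3 -1.2  1.2  0.6 -0.9  0.5]
-105 210 494.0 (np.float64(0.3199999999999995), array([0.33, 2.24, 0.25]))
-46 114 552.0 (np.float64(0.1999999999999994), array([0.59, 2.08, 0.27]))
-20 100 578.0 (np.float64(0.1999999999999994), array([0.64, 2.02, 0.28]))
20 26 618.0 (np.float64(0.15999999999999936), array([0.81, 1.9 , 0.27]))
0 60 598.0 (np.float64(0.17999999999999938), array([0.73, 1.97, 0.26]))
-80 140 519.0 (np.float64(0.1999999999999994), array([0.51, 2.15, 0.28]))
-60 114 538.0 (np.float64(0.17999999999999938), array([0.58, 2.1 , 0.28]))
```

```bash
cat >> h.py <<'E'
K=[332.4,555.2,384.4,342.9]; SG=[-1,-1,-1,-1]; OFF=0.
def fk3(q,sg=None,off=None):
    sg=SG if sg is None else sg; off=OFF if off is None else off
    R=Rn.from_euler("ZY",[sg[0]*q[0],q[1]]); p=np.array([0,0,K[0]])+R.apply([0,0,K[1]])
    R=R*Rn.from_euler("ZY",[sg[1]*q[2],q[3]]); p=p+R.apply([0,0,K[2]])
    R=R*Rn.from_euler("ZY",[sg[2]*q[4],q[5]]); p=p+R.apply([0,0,K[3]])
    return p,R*Rn.from_euler("Z",sg[3]*q[6]+off)
E
python3 - <<'E'
from h import *
import itertools
from cell import readout
s=readout.read_state()
D=[([1.20823392,.62933526,.03845101,1.51839127,-.0270205,.99629702,-.01998659],[189.9,-621,230.4],[-3.1397,0,.2968]),
([.57,.47,-.05,1.82,.03,.85,-.5],[452,-298.2,231.4],[3.141,0,.576]),([-.33,.65,-.08,2.01,.09,.48,-1.47],[485.8,171.2,91.9],[-3.133,0,.576]),
([-.44,.91,-.04,1.02,.07,1.7,-1.48],[590.3,240.2,232.4],[-3.131,.491,.577]),([.01,.07,-.28,2.28,-.67,.31,-.65],[460.2,165.7,333.6],[-3.101,-.584,.575]),
(s["qpos"],s["eef_pos"],s["tool_rot"])]
res=[]
for sg in itertools.product([-1,1],repeat=3):
  sg=(-1,)+sg
  for off in np.arange(-np.pi,np.pi,np.pi/2):
    e=[(np.linalg.norm(fk3(q,sg,off)[0]-p),(fk3(q,sg,off)[1].inv()*Rn.from_euler("xyz",r)).magnitude()) for q,p,r in D]
    res.append((sum(a/100+b for a,b in e),sg,off,np.round(e,2).tolist()))
for r in sorted(res)[:2]: print(r)
E
```

```text
(np.float64(1.6614186829207367), (-1, -1, -1, -1), np.float64(1.5707963267948966), [[28.02, 0.0], [25.83, 0.01], [25.72, 0.01], [29.25, 0.0], [27.87, 0.0], [26.83, 0.0]])
(np.float64(6.231577348914537), (-1, 1, -1, -1), np.float64(1.5707963267948966), [[72.97, 0.08], [27.01, 0.11], [63.22, 0.16], [9.56, 0.08], [243.83, 0.56], [94.41, 0.14]])
```

```bash
sed -i 's/OFF=0\./OFF=np.pi\/2; LY=[0.,0.,0.,0.]/; s/R.apply(\[0,0,K\[1\]\])/R.apply([0,LY[1],K[1]])/; s/R.apply(\[0,0,K\[2\]\])/R.apply([LY[3],LY[2],K[2]])/' h.py; python3 - <<'E'
import h; from h import *
from cell import readout
s=readout.read_state()
D=[([1.20823392,.62933526,.03845101,1.51839127,-.0270205,.99629702,-.01998659],[189.9,-621,230.4]),
([.57,.47,-.05,1.82,.03,.85,-.5],[452,-298.2,231.4]),([-.33,.65,-.08,2.01,.09,.48,-1.47],[485.8,171.2,91.9]),
([-.44,.91,-.04,1.02,.07,1.7,-1.48],[590.3,240.2,232.4]),([.01,.07,-.28,2.28,-.67,.31,-.65],[460.2,165.7,333.6]),(s["qpos"],s["eef_pos"])]
def f(x):
    h.K=x[:4]; h.LY=[0,*x[4:7]]
    return np.ravel([fk3(q)[0]-p for q,p in D])
r=least_squares(f,[332,555,384,343,0,0,0]);print(r.x.round(1).tolist(),f(r.x).reshape(-1,3).round(1).tolist())
E
```

```text
[338.8, 560.8, 383.2, 351.8, -3.9, -23.7, 3.4] [[0.3, 0.3, -1.3], [-1.0, -1.6, 0.2], [1.6, -1.6, -0.2], [-0.3, 0.9, 1.6], [-0.5, 1.9, -0.3], [-1.3, 0.2, 0.0]]
```

```bash
sed -i 's/^K=.*; SG/K=[338.8,560.8,383.2,351.8]; SG/; s/LY=\[0.,0.,0.,0.\]/LY=[0,-3.9,-23.7,3.4]/' h.py
cat >> h.py <<'E'
LO=np.array([-3.06,-.37,-1.25,.18,-1.1,.23,-2.94])+.06; HI=np.array([3.06,2.12,1.32,2.47,4.24,1.98,2.94])-.06
def ik(p,R,q0,wq=.01):
    f=lambda q:np.r_[(fk3(q)[0]-p)/100,(fk3(q)[1].inv()*R).as_rotvec(),wq*(q-q0)]
    s=least_squares(f,np.clip(q0,LO+1e-3,HI-1e-3),bounds=(LO,HI)); e=f(s.x)
    return s.x,np.linalg.norm(e[:3])*100,np.linalg.norm(e[3:6])
def Rt(t,psi,flip=True): # approach: azimuth psi, t outward of straight down, closing line horizontal
    z=np.array([np.sin(t)*np.cos(psi),np.sin(t)*np.sin(psi),-np.cos(t)]); y=np.array([np.sin(psi),-np.cos(psi),0])*(-1 if flip else 1)
    return Rn.from_matrix(np.c_[np.cross(y,z),y,z])
E
python3 - <<'E'
from h import *
G=bw([5.5,45,45])
for t in(.5,.6,.7,.8,.9):
  for psi in(.3,.57,.8,1.0):
    R=Rt(t,psi); z=R.apply([0,0,1]); o=[]
    q=np.array([-.4,.7,0,2.,np.pi,.4,-1.4])
    for b in(0,70,140,180):
        q,e,a=ik(G+24*z-b*z,R,q,.003); o.append((round(e,1),round(a,2)))
        if b==0:q1=q
    print(t,psi,o,q1.round(2),q.round(2))
E
```

```text
0.5 0.3 [(np.float64(0.0), np.float64(0.0)), (np.float64(0.0), np.float64(0.0)), (np.float64(0.0), np.float64(0.0)), (np.float64(0.0), np.float64(0.0))] [-0.57  0.84  0.02  2.22  2.87  0.41 -1.56] [-0.41  0.43 -0.27  2.35  1.95  0.29 -0.66]
0.5 0.57 [(np.float64(0.0), np.float64(0.0)), (np.float64(0.0), np.float64(0.0)), (np.float64(0.0), np.float64(0.0)), (np.float64(0.0), np.float64(0.0))] [-0.4   0.83 -0.08  2.22  3.14  0.4  -1.44] [-0.71  0.46  0.39  2.36  4.18  0.29 -2.49]
0.5 0.8 [(np.float64(0.0), np.float64(0.0)), (np.float64(0.0), np.float64(0.0)), (np.float64(0.1), np.float64(0.0)), (np.float64(0.8), np.float64(0.05))] [-0.25  0.84 -0.19  2.18  3.36  0.34 -1.34] [-0.32  0.45  0.04  2.35  4.18  0.29 -2.15]
0.5 1.0 [(np.float64(0.0), np.float64(0.0)), (np.float64(0.1), np.float64(0.01)), (np.float64(1.2), np.float64(0.07)), (np.float64(2.1), np.float64(0.12))] [-0.21  0.84 -0.17  2.14  3.85  0.29 -1.59] [-0.07  0.48 -0.19  2.34  4.18  0.29 -1.89]
0.6 0.3 [(np.float64(0.0), np.float64(0.0)), (np.float64(0.0), np.float64(0.0)), (np.float64(1.2), np.float64(0.04)), (np.float64(2
[... 3065 characters left out ...]
at64(0.04)), (np.float64(8.4), np.float64(0.25)), (np.float64(11.2), np.float64(0.38)), (np.float64(12.6), np.float64(0.44))] [ 0.33  1.44 -1.19  2.41  2.68  1.29 -0.24] [ 0.56  0.8  -1.19  2.41  1.92  0.42  0.08]
0.9 0.8 [(np.float64(0.0), np.float64(0.0)), (np.float64(4.0), np.float64(0.12)), (np.float64(6.7), np.float64(0.23)), (np.float64(9.8), np.float64(0.27))] [-0.16  1.06 -0.16  2.38  3.52  1.1  -1.27] [ 0.77  0.95 -1.19  2.41  2.28  0.29  0.21]
0.9 1.0 [(np.float64(0.0), np.float64(0.0)), (np.float64(0.0), np.float64(0.0)), (np.float64(1.6), np.float64(0.05)), (np.float64(7.4), np.float64(0.09))] [-0.02  1.04 -0.21  2.29  3.8   0.91 -1.25] [ 0.84  1.04 -1.19  2.41  2.53  0.29  0.22]
```

```bash
cat >> h.py <<'E'
_b=Rn.from_euler("z",-BOX[2])
LIDP=np.array([[113,52],[-23,232],[-47,250],[89,70]],np.float32).reshape(-1,1,2)
def clear(q): # min clearance (mm) of the tool to lid / box
    p,R=fk3(q); z=R.apply([0,0,1]); m=1e9
    for b in(0,20,40,60,73,100,130,160,200,240,280,320,350):
        w=_b.apply(p-b*z-[BOX[0],BOX[1],0]); r=12 if b<73 else 52
        d=-cv2.pointPolygonTest(LIDP,(float(w[0]),float(w[2])),True); dy=max(0,abs(w[1])-188); m=min(m,np.hypot(max(d,0),dy)-r if d>0 or dy>0 else d-r)
        if abs(w[0])<125 :
            top=82+max(0,min(1,(w[0]+113)/78))*84
            dz=w[2]-top; dp=abs(abs(w[1])-194)-6; m=min(m,np.hypot(max(dz,0),max(dp,0))-r)
        m=min(m,np.hypot(max(0,-(w[0]+105)) if w[0]<-105 else max(0,w[0]+105),max(0,w[2]-52))-r, w[2]-b*0-(r if b>=73 else 0))
    return m
def rows(Q): # tool-frame rows for a joint path
    for a,b in zip(Q,Q[1:]):
        (p,R),(p2,R2)=fk3(a),fk3(b); d=R.inv().apply(p2-p)/100; r=(R.inv()*R2).as_rotvec()/np.pi
        print(d.round(3).tolist(),r.round(4).tolist())
E
python3 - <<'E'
from h import *
s,_=now(); qc=s["qpos"]
G=bw([5.5,45,45])
for t,psi in((.55,.7),(.6,.75),(.6,.85),(.65,.9)):
    R=Rt(t,psi); z=R.apply([0,0,1]); q=np.array([-.4,.7,0,2.,np.pi,.4,-1.4]);c=[];Q=[]
    for b in range(0,181,20):
        q,e,a=ik(G+24*z-b*z,R,q,.01); Q.append(q);c.append((round(clear(q)),round(e,1)))
    print(t,psi,c,Q[0].round(2),Q[7].round(2))
    P=np.linspace(qc,Q[7],29); print("path",[round(clear(q)) for q in P]); print([_b.apply(fk3(q)[0]-[BOX[0],BOX[1],0]).round().tolist() for q in P[::7]])
E
```

```text
0.55 0.7 [(11, np.float64(0.0)), (10, np.float64(0.0)), (11, np.float64(0.0)), (10, np.float64(0.0)), (11, np.float64(0.0)), (10, np.float64(0.0)), (10, np.float64(0.0)), (11, np.float64(0.0)), (10, np.float64(0.0)), (15, np.float64(0.0))] [-0.31  0.85 -0.14  2.24  3.29  0.47 -1.39] [-0.18  0.55 -0.23  2.37  3.36  0.3  -1.44]
path [45, 57, 70, 76, 82, 87, 92, 96, 99, 101, 101, 100, 97, 93, 87, 80, 72, 64, 54, 45, 36, 27, 19, 13, 9, 6, 6, 8, 11]Traceback (most recent call last):
  File "<stdin>", line 9, in <module>
NameError: name '_b' is not defined. Did you mean: '_'?
```

```bash
python3 - <<'E'
import h; from h import *
s,_=now(); qc=s["qpos"]
G=bw([5.5,45,45])
for t,psi in((.6,.65),(.6,.75),(.65,.85)):
    R=Rt(t,psi); z=R.apply([0,0,1]); q=np.array([-.4,.7,0,2.,np.pi,.4,-1.4]);c=[];Q=[]
    for b in range(0,181,20):
        q,e,a=ik(G+24*z-b*z,R,q,.01); Q.append(q);c.append((round(clear(q)),round(e,1)))
    print(t,psi,c,Q[0].round(2),Q[5].round(2),Q[7].round(2))
t,psi=.6,.75
R=Rt(t,psi); z=R.apply([0,0,1]); q,e,a=ik(G+24*z-120*z+[0,0,20],R,Q[5],.01)
P=np.linspace(qc,q,29);print(e,q.round(2))
print("path",[round(clear(q)) for q in P]); print([h._b.apply(fk3(q)[0]-[BOX[0],BOX[1],0]).round().tolist() for q in P[::7]])
rows(P)
E
```

```text
0.6 0.65 [(21, np.float64(0.0)), (20, np.float64(0.0)), (21, np.float64(0.0)), (20, np.float64(0.0)), (21, np.float64(0.0)), (20, np.float64(0.0)), (18, np.float64(0.4)), (18, np.float64(0.9)), (17, np.float64(1.2)), (21, np.float64(1.5))] [-0.34  0.87 -0.12  2.28  3.25  0.59 -1.41] [-0.28  0.66 -0.14  2.41  3.29  0.51 -1.44] [ 0.14  0.64 -0.73  2.41  2.52  0.42 -0.63]
0.6 0.75 [(20, np.float64(0.0)), (19, np.float64(0.0)), (20, np.float64(0.0)), (19, np.float64(0.0)), (20, np.float64(0.0)), (19, np.float64(0.0)), (19, np.float64(0.0)), (19, np.float64(0.1)), (18, np.float64(0.4)), (22, np.float64(0.8))] [-0.27  0.87 -0.15  2.26  3.36  0.55 -1.37] [-0.18  0.67 -0.2   2.38  3.42  0.46 -1.41] [-0.09  0.58 -0.28  2.41  3.42  0.38 -1.39]
0.65 0.85 [(26, np.float64(0.0)), (27, np.float64(0.0)), (27, np.float64(0.0)), (27, np.float64(0.0)), (27, np.float64(0.0)), (27, np.float64(0.0)), (27, np.float64(0.0)), (26, np.float64(0.2)), (25, np.float64(0.6)), (29, np.float64(0.9))] [-0.19  0.9  -0.19  2.26  3.49  0.6  -1.34] [-0.07  0.7  -0.24  2.39  3.58  0.51 -1.39] [ 0.09  0.63 -0.42  2.41  3
[... 1018 characters left out ...]
.037]
[-0.072, 0.09, 0.047] [-0.0076, -0.0078, -0.037]
[-0.061, 0.101, 0.046] [-0.0087, -0.007, -0.0368]
[-0.051, 0.113, 0.045] [-0.0099, -0.0062, -0.0367]
[-0.041, 0.125, 0.045] [-0.011, -0.0055, -0.0364]
[-0.031, 0.137, 0.044] [-0.0122, -0.0048, -0.0362]
[-0.022, 0.149, 0.043] [-0.0135, -0.0041, -0.0359]
[-0.013, 0.161, 0.041] [-0.0146, -0.0035, -0.0355]
[-0.005, 0.173, 0.04] [-0.0158, -0.0029, -0.0352]
[0.002, 0.184, 0.039] [-0.017, -0.0024, -0.0348]
[0.009, 0.196, 0.037] [-0.018, -0.002, -0.0344]
[0.015, 0.206, 0.035] [-0.0191, -0.0016, -0.034]
[0.02, 0.216, 0.034] [-0.02, -0.0012, -0.0335]
[0.025, 0.226, 0.032] [-0.0209, -0.001, -0.0332]
[0.029, 0.234, 0.031] [-0.0217, -0.0007, -0.0328]
```

```bash
python3 -m jog '{"claw":[0,0,0,0,0,0,0,0,0,0,0,0],"xyz":[[-0.184,0.012,0.047],[-0.181,0.013,0.047],[-0.177,0.014,0.047],[-0.172,0.016,0.047],[-0.166,0.018,0.047],[-0.159,0.022,0.048],[-0.151,0.026,0.048],[-0.143,0.031,0.048],[-0.134,0.037,0.048],[-0.124,0.044,0.048],[-0.114,0.052,0.048],[-0.104,0.06,0.048]],"twist":[[0,-0.0164,-0.0362],[0,-0.0162,-0.0362],[0,-0.0159,-0.0363],[0,-0.0156,-0.0364],[0,-0.0151,-0.0365],[-0.0006,-0.0146,-0.0366],[-0.0011,-0.014,-0.0367],[-0.0016,-0.0134,-0.0368],[-0.0022,-0.0127,-0.0369],[-0.0029,-0.0119,-0.037],[-0.0037,-0.0111,-0.037],[-0.0045,-0.0103,-0.0371]]}'
python3 - <<'E'
import h; from h import *
rep()
s,_=now(); qc=s["qpos"]
G=bw([5.5,45,45]);R=Rt(.6,.75); z=R.apply([0,0,1]); q,e,a=ik(G+24*z-120*z+[0,0,30],R,np.array([-.14,.57,-.24,2.39,3.48,.37,-1.47]),.01)
P=np.linspace(qc,q,19);print(e,q.round(2))
print("path",[round(clear(q)) for q in P]); rows(P)
E
```

```text
clock: 12.05
eef_pos: [435.6, 51.0, 174.3]
tool_rot: [2.921, 0.164, 1.845]
force: [0.8, 0.3, -0.1]
width: 0.3
gripper_force: 0.0
t 12.05 eef [435.6  51.  174.3] rpy [2.921 0.164 1.845] boxfr [-198.4  -69.6  174.3] F [ 0.8  0.3 -0.1] Fbox [ 0.8 -0.1 -0.1] w 0.3 gf 0.0 q [-0.83  0.45  0.71  2.37 -0.65  0.23  0.71]
0.000323939532002091 [-0.12  0.55 -0.26  2.38  3.49  0.34 -1.49]
path [117, 130, 141, 149, 153, 153, 150, 143, 133, 120, 103, 86, 67, 50, 35, 22, 12, 6, 2]
[-0.066, -0.164, 0.058] [0.0163, -0.0062, -0.0349]
[-0.078, -0.134, 0.057] [0.0139, -0.0073, -0.0351]
[-0.09, -0.101, 0.055] [0.0112, -0.0084, -0.0353]
[-0.1, -0.066, 0.053] [0.0081, -0.0094, -0.0353]
[-0.109, -0.028, 0.05] [0.0048, -0.0104, -0.0353]
[-0.117, 0.011, 0.047] [0.0013, -0.0112, -0.0351]
[-0.123, 0.051, 0.044] [-0.0024, -0.012, -0.0348]
[-0.127, 0.09, 0.041] [-0.0061, -0.0125, -0.0343]
[-0.129, 0.129, 0.037] [-0.0098, -0.0129, -0.0336]
[-0.13, 0.167, 0.032] [-0.0134, -0.0131, -0.0329]
[-0.128, 0.202, 0.027] [-0.0168, -0.0132, -0.032]
[-0.125, 0.235, 0.022] [-0.02, -0.013, -0.0311]
[-0.119, 0.264, 0.017] [-0.0229, -0.0127, -0.0302]
[-0.112, 0.29, 0.011] [-0.0255, -0.0122, -0.0293]
[-0.103, 0.311, 0.005] [-0.0277, -0.0114, -0.0286]
[-0.093, 0.329, -0.0] [-0.0295, -0.0105, -0.028]
[-0.08, 0.342, -0.006] [-0.0308, -0.0094, -0.0276]
[-0.066, 0.35, -0.011] [-0.0317, -0.0081, -0.0274]
```

```bash
cat >> h.py <<'E'
LO0=np.array([-3.06,-.37,-1.25,.18,-1.1,.23,-2.94]); HI0=np.array([3.06,2.12,1.32,2.47,4.24,1.98,2.94])
def jac(q):
    p,R=fk3(q); J=np.zeros((6,7))
    for i in range(7):
        d=q.copy(); d[i]+=1e-5; p2,R2=fk3(d); J[:3,i]=(p2-p)/1e-5/1000; J[3:,i]=(R2*R.inv()).as_rotvec()/1e-5
    return J
def simrow(q,pt,Rt_,n=8):  # min-norm damped IK with limits
    q=q.copy()
    for _ in range(n):
        p,R=fk3(q); e=np.r_[(pt-p)/1000,(Rt_*R.inv()).as_rotvec()]; act=np.ones(7,bool); J=jac(q)
        for _ in range(4):
            Ja=J*act; dq=Ja.T@np.linalg.solve(Ja@Ja.T+1e-5*np.eye(6),e); bad=act&(((q+dq)<LO0)|((q+dq)>HI0))
            if not bad.any(): break
            act&=~bad
        q=np.clip(q+dq,LO0,HI0)
    return q
def sim(q,path):
    out=[]
    for p,R in path: q=simrow(q,p,R); out.append(q)
    return out
E
python3 - <<'E'
from h import *
q=np.array([-0.37,0.22,0.07,2.33,-1.1,0.23,-0.25]); p,R=fk3(q)
X=[[-0.184,0.012,0.047],[-0.181,0.013,0.047],[-0.177,0.014,0.047],[-0.172,0.016,0.047],[-0.166,0.018,0.047],[-0.159,0.022,0.048],[-0.151,0.026,0.048],[-0.143,0.031,0.048],[-0.134,0.037,0.048],[-0.124,0.044,0.048],[-0.114,0.052,0.048],[-0.104,0.06,0.048]]
Tw=[[0,-0.0164,-0.0362],[0,-0.0162,-0.0362],[0,-0.0159,-0.0363],[0,-0.0156,-0.0364],[0,-0.0151,-0.0365],[-0.0006,-0.0146,-0.0366],[-0.0011,-0.014,-0.0367],[-0.0016,-0.0134,-0.0368],[-0.0022,-0.0127,-0.0369],[-0.0029,-0.0119,-0.037],[-0.0037,-0.0111,-0.037],[-0.0045,-0.0103,-0.0371]]
path=[]
for x,t in zip(X,Tw): p=p+R.apply(np.array(x)*100); R=R*Rn.from_rotvec(np.array(t)*np.pi); path.append((p,R))
print(sim(q,path)[-1].round(2), "real [-0.83  0.45  0.71  2.37 -0.65  0.23  0.71]")
# candidate circles: from current pose to comfortable spot tool down, then cone sideways -> outward
s,R0=now(); q0=s["qpos"]; p0,Rs=fk3(q0)
def interp(pa,Ra,pb,Rb,n):
    rv=(Ra.inv()*Rb).as_rotvec(); return [(pa+(pb-pa)*k/n,Ra*Rn.from_rotvec(rv*k/n)) for k in range(1,n+1)]
def dirR(Rprev,d): # parallel transport
    z=Rprev.apply([0,0,1]); d=np.array(d)/np.linalg.norm(d); ax=np.cross(z,d); s_=np.linalg.norm(ax)
    return Rn.from_rotvec(ax/s_*np.arctan2(s_,z@d) if s_>1e-9 else ax)*Rprev
for sgn in(1,-1):
  for yaw0 in(.57,1.2,1.85,0.,-.6):
    C=np.array([500,60,300.]); Rd=Rn.from_euler("xyz",[np.pi,0,yaw0])
    path=interp(p0,Rs,C,Rd,10); R=Rd; a0=np.arctan2(60,500)
    o=np.array([np.cos(a0),np.sin(a0),0]); l=np.array([-np.sin(a0),np.cos(a0),0])*sgn; dn=np.array([0,0,-1.])
    for fo,fl in((.0,.5),(.4,.6),(.8,.5),(.8,0)):
        R2=dirR(R,dn+fo*o+fl*l); path+=interp(C,R,C,R2,6); R=R2
    Q=sim(q0,path); pe,Re=fk3(Q[-1]); print(sgn,yaw0,Q[9].round(2),Q[-1].round(2),np.linalg.norm(pe-C).round(1),(Re.inv()*R).magnitude().round(2))
E
```

```text
[-0.88  0.5   0.81  2.36 -0.88  0.25  1.02] real [-0.83  0.45  0.71  2.37 -0.65  0.23  0.71]Traceback (most recent call last):
  File "<stdin>", line 22, in <module>
AttributeError: 'float' object has no attribute 'round'
```

```bash
cat >> h.py <<'E'
def interp(pa,Ra,pb,Rb,n):
    rv=(Ra.inv()*Rb).as_rotvec(); return [(pa+(pb-pa)*k/n,Ra*Rn.from_rotvec(rv*k/n)) for k in range(1,n+1)]
def dirR(Rprev,d): # parallel transport
    z=Rprev.apply([0,0,1]); d=np.array(d)/np.linalg.norm(d); ax=np.cross(z,d); s_=np.linalg.norm(ax)
    return Rn.from_rotvec(ax/s_*np.arctan2(s_,z@d) if s_>1e-9 else ax)*Rprev
E
python3 - <<'E'
from h import *
s,R0=now(); q0=s["qpos"]; p0,Rs=fk3(q0)
for C in([480,40,300.],[600,-50,300.],[650,-100,400]):
 C=np.array(C); a0=np.arctan2(C[1],C[0])
 for sgn in(1,-1):
  for yaw0 in(.57,1.2,1.85,0.,-.6):
    Rd=Rn.from_euler("xyz",[np.pi,0,yaw0])
    path=interp(p0,Rs,C,Rd,14); R=Rd
    o=np.array([np.cos(a0),np.sin(a0),0]); l=np.array([-np.sin(a0),np.cos(a0),0])*sgn; dn=np.array([0,0,-1.])
    for fo,fl in((.0,.5),(.4,.7),(.9,.7),(1,0)):
        R2=dirR(R,dn+fo*o+fl*l); path+=interp(C,R,C,R2,6); R=R2
    Q=sim(q0,path); pe,Re=fk3(Q[-1]); print(C[:2],sgn,yaw0,Q[13].round(2),Q[-1].round(2),round(np.linalg.norm(pe-C),1),round((Re.inv()*R).magnitude(),2))
E
```

```text
[480.  40.] 1 0.57 [-0.93  0.63  1.3   1.88 -0.66  1.16 -0.39] [ 1.29 -0.28 -1.16  2.3  -1.07  0.39 -0.43] 105.1 0.06
[480.  40.] 1 1.2 [-0.88  0.54  1.15  1.88 -0.56  1.09  0.12] [ 1.29 -0.28 -1.16  2.3  -1.07  0.39  0.2 ] 105.2 0.05
[480.  40.] 1 1.85 [-0.79  0.45  0.94  1.88 -0.42  1.03  0.61] [ 1.29 -0.28 -1.16  2.3  -1.07  0.39  0.85] 105.0 0.06
[480.  40.] 1 0.0 [-0.93  0.63  1.3   1.88 -0.66  1.16 -0.96] [ 1.29 -0.28 -1.16  2.3  -1.07  0.39 -1.  ] 105.0 0.06
[480.  40.] 1 -0.6 [-0.93  0.62  1.29  1.88 -0.66  1.16 -1.57] [ 1.29 -0.28 -1.16  2.3  -1.07  0.39 -1.6 ] 104.7 0.06
[480.  40.] -1 0.57 [-0.93  0.63  1.3   1.88 -0.66  1.16 -0.39] [ 0.89  0.15 -1.24  2.43  1.85  0.31 -2.66] 39.3 0.04
[480.  40.] -1 1.2 [-0.88  0.54  1.15  1.88 -0.56  1.09  0.12] [ 0.85  0.19 -1.2   2.46  2.07  0.35 -2.23] 34.6 0.01
[480.  40.] -1 1.85 [-0.79  0.45  0.94  1.88 -0.42  1.03  0.61] [ 0.82  0.18 -1.15  2.46  2.1   0.34 -1.61] 34.6 0.01
[480.  40.] -1 0.0 [-0.93  0.63  1.3   1.88 -0.66  1.16 -0.96] [-1.63 -0.08  1.19  2.3   1.26  0.35 -2.74] 118.7 0.02
[480.  40.] -1 -0.6 [-0.93  0.62  1.29  1
[... 1711 characters left out ...]
[ 650 -100] 1 -0.6 [-0.43  0.82  1.31  1.23 -0.79  1.62 -1.45] [-0.57  0.27  0.83  2.04 -1.04  0.24 -1.45] 4.7 0.0
[ 650 -100] -1 0.57 [-0.41  0.77  1.19  1.23 -0.7   1.57 -0.34] [-1.11  0.18  1.19  2.05 -0.15  0.25 -0.51] 83.6 0.04
[ 650 -100] -1 1.2 [-0.37  0.7   1.02  1.23 -0.58  1.5   0.2 ] [-1.11  0.18  1.19  2.05 -0.15  0.25  0.11] 83.6 0.04
[ 650 -100] -1 1.85 [-0.3   0.64  0.84  1.23 -0.46  1.46  0.76] [ 0.65  0.23 -0.69  2.04  1.09  0.26 -0.28] 0.0 0.0
[ 650 -100] -1 0.0 [-0.43  0.83  1.32  1.23 -0.8   1.62 -0.84] [-1.09  0.15  1.19  2.06 -0.15  0.25 -1.03] 78.0 0.02
[ 650 -100] -1 -0.6 [-0.43  0.82  1.31  1.23 -0.79  1.62 -1.45] [-1.06  0.11  1.19  2.07 -0.15  0.25 -1.58] 77.0 0.02
```

```bash
cat > srch.py <<'E'
from h import *
import sys
from multiprocessing import Pool
s,_=now(); q0=s["qpos"]; G=bw([5.5,45,45]); dn=np.array([0,0,-1.])
def build(C,sgn,cone,yaw0,t,psi,flip):
    p0,Rs=fk3(q0); C=np.array(C,float); a0=np.arctan2(C[1],C[0]); Rd=Rn.from_euler("xyz",[np.pi,0,yaw0])
    path=interp(p0,Rs,C,Rd,max(10,int((Rs.inv()*Rd).magnitude()/.16)+1)); R=Rd
    o=np.array([np.cos(a0),np.sin(a0),0]); l=np.array([-np.sin(a0),np.cos(a0),0])*sgn
    for fo,fl in((0,cone),(.45,cone*1.3),(1,cone*1.1)):
        R2=dirR(R,dn+fo*o+fl*l); path+=interp(C,R,C,R2,max(3,int((R.inv()*R2).magnitude()/.16)+1)); R=R2
    Rg=Rt(t,psi,flip); z=Rg.apply([0,0,1]); pre=G+24*z-130*z+[0,0,25]
    n1=len(path)
    path+=interp(C,R,pre,Rg,max(int(np.linalg.norm(pre-C)/45)+1,int((R.inv()*Rg).magnitude()/.16)+1)); n2=len(path)
    path+=interp(pre,Rg,G+24*z,Rg,4)
    return path,n1,n2
def run(a):
    path,n1,n2=build(*a); Q=sim(q0,path)
    E=[np.linalg.norm(fk3(q)[0]-p)+100*(fk3(q)[1].inv()*R).magnitude() for q,(p,R) in zip(Q,path)]
    return (max(E[n2-1],E[-1]),max(E),min(clear(q) for q in Q[n1:]),min(clear(q) for q in Q[n2-1:]),len(path),a,Q[n1-1].round(2),Q[-1].round(2))
if __name__=="__main__":
    rng=np.random.default_rng(int(sys.argv[1])); Cs=[(500,0,300),(480,-100,300),(550,-100,350),(600,-150,350),(650,-100,400),(480,0,380)]
    A=[(Cs[rng.integers(6)],rng.choice([-1,1]),rng.choice([.4,.7,1.]),rng.uniform(-2.5,3),rng.choice([.55,.6,.7]),rng.choice([.3,.57,.75,.95]),bool(rng.integers(2))) for _ in range(int(sys.argv[2]))]
    with Pool() as P: r=P.map(run,A,chunksize=2)
    r.sort(key=lambda x:x[0]); 
    for x in r[:8]: print([round(float(v),1) for v in x[:5]],x[5],x[6],x[7])
E
nproc; time timeout 400 python3 srch.py 1 120
```

```text
4
[0.0, 140.4, 2.4, 3.3, 42.0] ((480, -100, 300), np.int64(-1), np.float64(0.7), -1.896459347963168, np.float64(0.6), np.float64(0.3), False) [-0.35  0.31 -0.11  2.43  1.5   0.89  1.31] [ 0.03  1.08 -0.92  2.28  2.25  1.04  2.49]
[0.0, 0.0, -3.9, -3.9, 44.0] ((500, 0, 300), np.int64(-1), np.float64(0.7), -1.4451070580203846, np.float64(0.55), np.float64(0.75), True) [-0.24  0.34 -0.49  2.41  1.5   1.03  1.57] [ 0.23  1.08 -0.97  2.22  2.26  0.69 -0.07]
[0.0, 117.6, -19.7, 17.5, 40.0] ((550, -100, 350), np.int64(-1), np.float64(0.4), 1.0514675105779845, np.float64(0.7), np.float64(0.95), True) [-0.16  0.18 -0.07  2.29  1.53  0.58 -1.89] [-0.23  0.92 -0.04  2.25  3.78  0.7  -1.5 ]
[0.0, 63.0, 6.3, 6.3, 44.0] ((600, -150, 350), np.int64(-1), np.float64(0.4), -1.3294295256281612, np.float64(0.6), np.float64(0.57), False) [ 0.75  0.44 -1.15  2.16  1.57  1.    2.18] [ 0.2   1.14 -1.04  2.28  2.31  0.93  2.85]
[0.0, 11.3, -2.6, -2.6, 39.0] ((600, -150, 350), np.int64(-1), np.float64(1.0), 1.2107916748912761, np.float64(0.55), np.float64(0.57), True) [-1.03  0.85  1.32  2.04  0.14  0.29 -0.27] [ 0.17  1.08 -0.98  2.25  2.24  0.84 -0.28]
[0.0, 571.2, -2.2, 0.5, 39.0] ((500, 0, 300), np.int64(-1), np.float64(0.4), 2.8437912739578843, np.float64(0.6), np.float64(0.95), False) [-0.53 -0.34 -1.07  2.38  0.51  1.4  -0.21] [ 0.38  1.19 -1.12  2.2   2.2   0.65 -2.82]
[0.0, 205.2, -2.6, -2.6, 50.0] ((480, -100, 300), np.int64(1), np.float64(1.0), -1.5408885362043492, np.float64(0.55), np.float64(0.57), False) [ 1.21  0.88 -1.22  1.92  0.42  0.32  2.88] [ 0.09  1.01 -0.84  2.25  2.33  0.73  2.72]
[0.0, 172.5, 3.3, 3.3, 45.0] ((480, 0, 380), np.int64(1), np.float64(0.4), -1.858095787704488, np.float64(0.6), np.float64(0.3), False) [ 1.03  0.14 -1.09  2.   -0.34  0.4   2.9 ] [-0.16  0.95 -0.61  2.28  2.39  0.84  2.23]
real	0m27.702s
user	1m42.051s
sys	0m0.488s
```

```bash
sed -i 's/130\*z+\[0,0,25\]/130*z+[0,0,0]/; s/rng.choice(\[.55,.6,.7\])/rng.choice([.6,.65,.7])/; s/r.sort(key=lambda x:x\[0\])/r.sort(key=lambda x:x[1]-3*min(x[2],8)+x[0]*5)/; s/rng.choice(\[-1,1\])/-1/' srch.py; time timeout 500 python3 srch.py 5 400
```

```text
[0.0, 0.0, 12.3, 25.9, 33.0] ((650, -100, 400), -1, np.float64(0.4), 2.6755053638343105, np.float64(0.65), np.float64(0.75), True) [-0.34  0.25  0.23  2.01  1.17  0.48  0.18] [ 0.04  0.97 -0.6   2.29  2.88  0.63 -0.74]
[0.0, 0.0, 13.6, 13.6, 32.0] ((480, -100, 300), -1, np.float64(0.7), 0.47862752532681485, np.float64(0.6), np.float64(0.95), False) [-1.19  0.58  1.15  2.43  1.68  0.26 -2.7 ] [ 0.36  1.16 -1.07  2.2   2.24  0.61 -2.88]
[0.0, 0.0, 18.9, 23.3, 36.0] ((500, 0, 300), -1, np.float64(1.0), -2.4603816821101336, np.float64(0.65), np.float64(0.95), True) [-1.16  0.51  0.66  2.33  1.31  0.69  0.77] [ 0.29  1.09 -0.89  2.23  2.59  0.52 -0.11]
[0.0, 0.0, 13.7, 17.0, 38.0] ((500, 0, 300), -1, np.float64(0.7), -2.0366345120772302, np.float64(0.6), np.float64(0.3), True) [-0.95  0.35  0.43  2.41  1.54  0.69  0.97] [-0.3   0.9  -0.39  2.28  2.53  0.73 -1.12]
[0.0, 0.0, 11.8, 18.9, 39.0] ((550, -100, 350), -1, np.float64(0.7), -1.9110077712449245, np.float64(0.6), np.float64(0.75), True) [-0.32  0.28 -0.05  2.23  1.39  0.85  1.59] [ 0.26  1.12 -1.    2.25  2.36  0.75 -0.12]
[0.0, 0.0, 13.1, 17.0, 40.0] ((500, 0, 300), -1, np.float64(0.7), -1.9329502256812847, np.float64(0.6), np.float64(0.3), True) [-0.9   0.35  0.37  2.41  1.53  0.71  1.08] [-0.29  0.9  -0.4   2.28  2.52  0.74 -1.11]
[0.0, 0.0, 19.0, 25.9, 39.0] ((600, -150, 350), -1, np.float64(0.4), -1.934594742629636, np.float64(0.65), np.float64(0.75), True) [-0.16  0.27  0.08  2.17  1.5   0.5   1.56] [ 0.29  1.17 -1.04  2.28  2.44  0.81 -0.14]
[0.0, 0.0, 9.8, 13.6, 32.0] ((480, 0, 380), -1, np.float64(0.7), 0.7734036331232863, np.float64(0.6), np.float64(0.95), False) [-1.66  0.35  1.31  2.33  1.1   0.5  -1.92] [ 0.34  1.14 -1.03  2.2   2.28  0.58 -2.94]
real	1m27.362s
user	5m39.449s
sys	0m0.570s
```

```bash
cat > pr.py <<'E'
from srch import *
import pickle
path,n1,n2=build((650,-100,400),-1,.4,2.6755,.65,.75,True)
pickle.dump([(p,R.as_quat()) for p,R in path],open("path.pkl","wb")); print(len(path),n1,n2)
E
cat > nx.py <<'E'
from h import *
import pickle,sys
i,j=int(sys.argv[1]),int(sys.argv[2]); P=[(p,Rn.from_quat(q)) for p,q in pickle.load(open("path.pkl","rb"))]
s,R=now(); p=s["eef_pos"]; rep()
if i: print("err",np.linalg.norm(P[i-1][0]-p).round(1),round((P[i-1][1].inv()*R).magnitude(),3))
X,T=[],[]
for q,S in P[i:j]:
    d=R.inv().apply(q-p)/100; r=(R.inv()*S).as_rotvec()/np.pi; X.append(d.round(3).tolist());T.append(r.round(4).tolist()); p,R=q,S
print("xyz",str(X).replace(" ","")); print("tw",str(T).replace(" ",""))
print("sim",[ (q.round(2).tolist(),round(clear(q))) for q in sim(s["qpos"],P[i:j])[-1:]])
E
python3 pr.py; python3 nx.py 0 12
```

```text
33 19 29
t 12.05 eef [435.6  51.  174.3] rpy [2.921 0.164 1.845] boxfr [-198.4  -69.6  174.3] F [ 0.8  0.3 -0.1] Fbox [ 0.8 -0.1 -0.1] w 0.3 gf 0.0 q [-0.83  0.45  0.71  2.37 -0.65  0.23  0.71]
xyz [[-0.247,0.152,-0.178],[-0.249,0.187,-0.154],[-0.259,0.164,-0.163],[-0.267,0.141,-0.171],[-0.273,0.116,-0.18],[-0.277,0.091,-0.188],[-0.279,0.066,-0.196],[-0.278,0.041,-0.203],[-0.276,0.016,-0.211],[-0.271,-0.009,-0.217],[0.0,0.0,0.0],[0.0,0.0,0.0]]
tw [[0.0044,0.0078,-0.0257],[0.0044,0.0078,-0.0257],[0.0044,0.0078,-0.0257],[0.0044,0.0078,-0.0257],[0.0044,0.0078,-0.0257],[0.0044,0.0078,-0.0257],[0.0044,0.0078,-0.0257],[0.0044,0.0078,-0.0257],[0.0044,0.0078,-0.0257],[0.0044,0.0078,-0.0257],[0.0384,-0.0124,-0.0],[0.0384,-0.0124,-0.0]]
sim [([-0.37, 0.62, 0.69, 1.24, -0.13, 1.39, 1.34], 190)]
```

```bash
python3 -m jog '{"claw":[0,0,0,0,0,0,0,0,0,0,0,0],"xyz":[[-0.247,0.152,-0.178],[-0.249,0.187,-0.154],[-0.259,0.164,-0.163],[-0.267,0.141,-0.171],[-0.273,0.116,-0.18],[-0.277,0.091,-0.188],[-0.279,0.066,-0.196],[-0.278,0.041,-0.203],[-0.276,0.016,-0.211],[-0.271,-0.009,-0.217],[0,0,0],[0,0,0]],"twist":[[0.0044,0.0078,-0.0257],[0.0044,0.0078,-0.0257],[0.0044,0.0078,-0.0257],[0.0044,0.0078,-0.0257],[0.0044,0.0078,-0.0257],[0.0044,0.0078,-0.0257],[0.0044,0.0078,-0.0257],[0.0044,0.0078,-0.0257],[0.0044,0.0078,-0.0257],[0.0044,0.0078,-0.0257],[0.0384,-0.0124,0],[0.0384,-0.0124,0]]}' >/dev/null; python3 nx.py 12 19
```

```text
t 13.55 eef [ 649.6 -102.3  400.1] rpy [-2.898  0.079  2.68 ] boxfr [-100.9 -314.2  400.1] F [-0.4  0.8 -1. ] Fbox [ 0.1  0.9 -1. ] w 0.2 gf 0.0 q [-0.37  0.62  0.69  1.24 -0.12  1.38  1.34]
err 2.3 0.006
xyz [[0.007,0.021,-0.005],[0.0,0.0,0.0],[0.0,0.0,0.0],[0.0,0.0,0.0],[0.0,0.0,0.0],[0.0,0.0,0.0],[0.0,0.0,0.0]]
tw [[0.0375,-0.0124,-0.0017],[-0.0029,-0.0415,0.0],[-0.0029,-0.0415,0.0],[-0.0029,-0.0415,-0.0],[-0.0175,-0.0346,0.0],[-0.0175,-0.0346,-0.0],[-0.0175,-0.0346,0.0]]
sim [([-0.33, 0.25, 0.22, 2.01, 1.18, 0.48, 0.18], 174)]
```

Simulation matches reality exactly. Continue.

```bash
python3 -m jog '{"claw":[0,0,0,0,0,0,0,0],"xyz":[[0,0,0],[0,0,0],[0,0,0],[0,0,0],[0,0,0],[0,0,0],[0,0,0],[0,0,0]],"twist":[[0.0375,-0.0124,-0.0017],[-0.0029,-0.0415,0],[-0.0029,-0.0415,0],[-0.0029,-0.0415,0],[-0.0175,-0.0346,0],[-0.0175,-0.0346,0],[-0.0175,-0.0346,0],[0,0,0]]}' >/dev/null; python3 nx.py 19 29
```

```text
t 14.55 eef [ 647.9 -105.4  400.2] rpy [-2.836  0.761  2.964] boxfr [-104.1 -315.9  400.2] F [0.3 1.2 0.4] Fbox [0.9 0.8 0.4] w 0.2 gf 0.0 q [-0.85  0.37  0.96  2.    0.55  0.28  0.75]
err 5.8 0.036
xyz [[0.328,0.343,-0.041],[0.312,0.312,-0.009],[0.289,0.333,0.021],[0.265,0.349,0.052],[0.239,0.361,0.084],[0.213,0.368,0.117],[0.186,0.371,0.15],[0.159,0.369,0.183],[0.133,0.361,0.216],[0.107,0.349,0.247]]
tw [[-0.0346,-0.0085,-0.0233],[-0.0281,0.0008,-0.0227],[-0.0281,0.0008,-0.0227],[-0.0281,0.0008,-0.0227],[-0.0281,0.0008,-0.0227],[-0.0281,0.0008,-0.0227],[-0.0281,0.0008,-0.0227],[-0.0281,0.0008,-0.0227],[-0.0281,0.0008,-0.0227],[-0.0281,0.0008,-0.0227]]
sim [([0.2, 0.71, -0.71, 2.45, 2.86, 0.51, -0.77], 29)]
```

```bash
python3 -m jog '{"claw":[0,0,0,0,0,0,0],"xyz":[[0.164,0.171,-0.02],[0.164,0.171,-0.02],[0.156,0.156,-0.005],[0.156,0.156,-0.005],[0.145,0.166,0.01],[0.145,0.166,0.01],[0,0,0]],"twist":[[-0.0173,-0.0043,-0.0117],[-0.0173,-0.0043,-0.0117],[-0.014,0,-0.0113],[-0.014,0,-0.0113],[-0.014,0,-0.0113],[-0.014,0,-0.0113],[0,0,0]]}' >/dev/null; python3 nx.py 22 29
```

```text
t 15.43 eef [606.7 -12.7 322.4] rpy [-2.91   0.729 -3.038] boxfr [ -88.8 -215.7  322.4] F [ 0.5  0.1 -1. ] Fbox [ 0.5 -0.2 -1. ] w -0.2 gf 0.0 q [-0.34  0.26  0.19  2.23  1.78  0.24 -0.29]
err 8.1 0.022
xyz [[0.303,0.42,0.044],[0.239,0.361,0.084],[0.213,0.368,0.117],[0.186,0.371,0.15],[0.159,0.369,0.183],[0.133,0.361,0.216],[0.107,0.349,0.247]]
tw [[-0.0344,0.001,-0.0261],[-0.0281,0.0008,-0.0227],[-0.0281,0.0008,-0.0227],[-0.0281,0.0008,-0.0227],[-0.0281,0.0008,-0.0227],[-0.0281,0.0008,-0.0227],[-0.0281,0.0008,-0.0227]]
sim [([0.17, 0.7, -0.66, 2.45, 2.92, 0.5, -0.84], 29)]
```

```bash
python3 -m jog '{"claw":[0,0,0,0,0,0,0,0,0],"xyz":[[0.15,0.21,0.022],[0.15,0.21,0.022],[0.12,0.18,0.042],[0.12,0.18,0.042],[0.106,0.184,0.058],[0.106,0.184,0.058],[0.093,0.186,0.075],[0.093,0.186,0.075],[0,0,0]],"twist":[[-0.0172,0,-0.013],[-0.0172,0,-0.013],[-0.014,0,-0.0113],[-0.014,0,-0.0113],[-0.014,0,-0.0113],[-0.014,0,-0.0113],[-0.014,0,-0.0113],[-0.014,0,-0.0113],[0,0,0]]}' >/dev/null; python3 nx.py 26 33
```

```text
t 16.55 eef [540.8 118.2 211. ] rpy [-3.036  0.679 -2.659] boxfr [-73.7 -69.9 211. ] F [0.3 0.1 0.2] Fbox [ 0.3 -0.1  0.2] w -0.2 gf 0.0 q [ 0.15  0.45 -0.52  2.43  2.7   0.42 -0.9 ]
err 3.6 0.011
xyz [[0.137,0.371,0.205],[0.133,0.361,0.216],[0.107,0.349,0.247],[-0.0,-0.0,0.325],[-0.0,0.0,0.325],[-0.0,0.0,0.325],[0.0,-0.0,0.325]]
tw [[-0.0296,0.0041,-0.0224],[-0.0281,0.0008,-0.0227],[-0.0281,0.0008,-0.0227],[0.0,-0.0,0.0],[0.0,0.0,0.0],[0.0,0.0,0.0],[0.0,0.0,0.0]]
sim [([0.02, 0.96, -0.57, 2.29, 2.92, 0.63, -0.79], 26)]
```

```bash
python3 -m jog '{"claw":[0,0,0,0,0,1,1,1],"xyz":[[0.068,0.186,0.102],[0.068,0.186,0.102],[0.067,0.18,0.108],[0.067,0.18,0.108],[0.054,0.175,0.123],[0.054,0.175,0.123],[0,0,0],[0,0,0]],"twist":[[-0.0148,0.002,-0.0112],[-0.0148,0.002,-0.0112],[-0.014,0,-0.0113],[-0.014,0,-0.0113],[-0.014,0,-0.0113],[-0.014,0,-0.0113],[0,0,0],[0,0,0]]}' >/dev/null; python3 nx.py 29 33
python3 - <<'E'
from h import *
from cell import optics
S=optics.get_image("side");T=optics.get_image("top")
cv2.imwrite("pics/pre.png",np.hstack([cv2.resize(S["color"][160:360,0:250],(400,320)),cv2.resize(T["color"][60:240,20:245],(400,320))])[:,:,::-1])
E
```

```text
t 17.55 eef [494.7 213.1 131.2] rpy [-3.139  0.657 -2.39 ] boxfr [-61.2  34.9 131.2] F [-0.1 -0.4 -0.4] Fbox [-0.3 -0.3 -0.4] w 54.4 gf 0.0 q [ 0.17  0.7  -0.67  2.46  2.92  0.52 -0.84]
err 4.3 0.007
xyz [[-0.013,-0.02,0.359],[-0.0,0.0,0.325],[-0.0,0.0,0.325],[0.0,-0.0,0.325]]
tw [[-0.0006,0.0021,0.0004],[0.0,0.0,0.0],[0.0,0.0,0.0],[0.0,0.0,0.0]]
sim [([0.03, 0.96, -0.58, 2.29, 2.91, 0.63, -0.78], 26)]
```

View pics/pre.png

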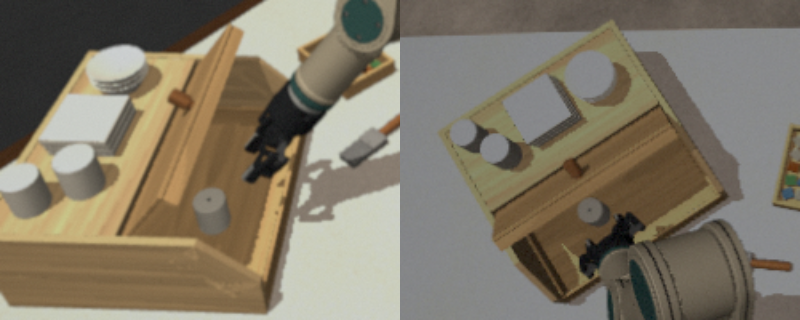

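The gripper is in front of the former (side view gripper at 265,160; former at 210,212 undisturbed). Advancing along the tool axis.

```bash
python3 -m jog '{"claw":[1,1,1,1,1,1,1,1,1],"xyz":[[-0.006,-0.01,0.18],[-0.006,-0.01,0.18],[0,0,0.16],[0,0,0.16],[0,0,0.16],[0,0,0.16],[0,0,0.16],[0,0,0.12],[0,0,0]],"twist":[[0,0.002,0],[0,0,0],[0,0,0],[0,0,0],[0,0,0],[0,0,0],[0,0,0],[0,0,0],[0,0,0]]}' >/dev/null; python3 nx.py 33 33 2>&1 | head -2
```

```text
t 18.77 eef [551.8 266.6  28.9] rpy [ 3.141  0.65  -2.389] boxfr [15.7 49.2 28.9] F [-0.7 -0.3  0.1] Fbox [-0.7  0.1  0.1] w 85.3 gf 0.0 q [ 0.03  0.96 -0.58  2.29  2.91  0.63 -0.78]
err 5.3 0.003
```

```bash
python3 -m jog '{"claw":[1,0,0,0,0,0],"xyz":[[0,0.01,0.04],[0,0,0],[0,0,0],[0,0,0],[0,0,0],[0,0,0]],"twist":[[0,0,0],[0,0,0],[0,0,0],[0,0,0],[0,0,0],[0,0,0]]}' ; python3 nx.py 33 33 2>&1 | head -2
```

```text
clock: 19.52
eef_pos: [552.3, 268.9, 27.1]
tool_rot: [3.141, 0.65, -2.387]
force: [-2.7, -0.5, 5.7]
width: 50.5
gripper_force: 62.0
t 19.52 eef [552.3 268.9  27.1] rpy [ 3.141  0.65  -2.387] boxfr [17.4 50.8 27.1] F [-2.7 -0.5  5.7] Fbox [-2.5  1.1  5.7] w 50.5 gf 62.0 q [ 0.02  0.97 -0.58  2.29  2.91  0.63 -0.78]
err 4.2 0.004
```

Gripped (50.5 mm). Plan the withdrawal and the carry with the former kept upright.

```bash
cat > carry.py <<'E'
import h; from h import *
import pickle
def rz(a): return Rn.from_euler("z",a)
def plan(q0,pw,psi_w,mid,step=40.,back=130):
    p0,R0=fk3(q0); s,_=now(); off=s["eef_pos"]-p0; z=R0.apply([0,0,1]); psi=np.arctan2(z[1],z[0])
    wp=[(p0-back*z,0)]+[(np.array(m[:3])-off,m[3]-psi) for m in mid]+[(np.array(pw)+[0,0,60]-off,psi_w-psi)]
    path=[];p,a=p0,0
    for w,b in wp:
        n=max(1,int(np.ceil(np.linalg.norm(w-p)/step)),int(np.ceil(abs(b-a)/.15)))
        path+=[(p+(w-p)*k/n,rz(a+(b-a)*k/n)*R0) for k in range(1,n+1)]; p,a=w,b
    return path,off
E
python3 - <<'E'
from carry import *
s,R0=now(); q0=s["qpos"]; z=R0.apply([0,0,1]);psi=np.arctan2(z[1],z[0])
# former bottom centre relative to TCP (world, now)
F=bw([5.5,45,8]); print("psi",psi,"F-TCP",(F-s["eef_pos"]).round(1))
for psi_w in(-.2,-.4,-.6):
  d=rz(psi_w-psi).apply(F-s["eef_pos"]); pw=np.r_[W,113]-d
  for bk in(110,130):
   pr=s["eef_pos"]-bk*z
   for m1 in([-20,-40,45],[0,-20,40],[20,-60,45]):
    for m2 in([520,-60,270],[560,-150,270]):
     path,off=plan(q0,pw,psi_w,[(*(pr+m1),psi),(*m2,psi_w*.6+psi*.4)],back=bk)
     Q=sim(q0,path); E=[np.linalg.norm(fk3(q)[0]-p)+100*(fk3(q)[1].inv()*R).magnitude() for q,(p,R) in zip(Q,path)]
     mq=max(np.abs(np.diff(Q,axis=0)).max(0)/.125)
     print(psi_w,bk,m1,m2,len(path),"E",round(max(E),1),"clr",round(min(clear(q) for q in Q)),"speed",round(mq,2),Q[-1].round(2))
E
```

```text
psi 0.7549333275808331 F-TCP [ -6.8 -11.3 -19.1]
-0.2 110 [-20, -40, 45] [520, -60, 270] 22 E 7.9 clr 30 speed 6.12 [ 1.38  0.76 -0.92  2.    1.5   0.24  0.74]
-0.2 110 [-20, -40, 45] [560, -150, 270] 22 E 5.3 clr 30 speed 6.12 [ 1.41  0.78 -0.97  2.    1.52  0.28  0.74]
-0.2 110 [0, -20, 40] [520, -60, 270] 23 E 0.0 clr 15 speed 7.11 [ 1.38  0.76 -0.92  2.    1.5   0.23  0.74]
-0.2 110 [0, -20, 40] [560, -150, 270] 23 E 0.0 clr 15 speed 7.91 [ 1.39  0.77 -0.95  2.    1.51  0.26  0.74]
-0.2 110 [20, -60, 45] [520, -60, 270] 22 E 0.0 clr 16 speed 5.99 [ 1.38  0.76 -0.92  2.    1.5   0.23  0.74]
-0.2 110 [20, -60, 45] [560, -150, 270] 22 E 0.0 clr 16 speed 4.18 [ 1.4   0.78 -0.96  2.    1.51  0.27  0.74]
-0.2 130 [-20, -40, 45] [520, -60, 270] 23 E 12.0 clr 27 speed 5.3 [ 1.38  0.76 -0.92  2.    1.5   0.23  0.74]
-0.2 130 [-20, -40, 45] [560, -150, 270] 23 E 11.1 clr 27 speed 5.3 [ 1.4   0.78 -0.95  2.    1.51  0.26  0.74]
-0.2 130 [0, -20, 40] [520, -60, 270] 23 E 0.0 clr 18 speed 6.74 [ 1.38  0.76 -0.92  2.    1.5   0.23  0.74]
-0.2 130 [0, -20, 40] [560, -150, 270] 24 E 0.0 clr 18 s
[... 2226 characters left out ...]
   0.7  -0.85  2.07  1.91  0.49 -0.14]
-0.6 130 [-20, -40, 45] [520, -60, 270] 23 E 17.0 clr 27 speed 5.3 [ 1.12  0.66 -0.71  2.07  1.97  0.41 -0.23]
-0.6 130 [-20, -40, 45] [560, -150, 270] 23 E 11.4 clr 27 speed 5.3 [ 1.2   0.7  -0.84  2.07  1.91  0.49 -0.14]
-0.6 130 [0, -20, 40] [520, -60, 270] 23 E 5.0 clr 18 speed 6.3 [ 1.2   0.7  -0.84  2.07  1.91  0.49 -0.14]
-0.6 130 [0, -20, 40] [560, -150, 270] 24 E 0.0 clr 18 speed 5.32 [ 1.17  0.69 -0.8   2.07  1.93  0.46 -0.17]
-0.6 130 [20, -60, 45] [520, -60, 270] 22 E 0.0 clr 21 speed 3.84 [ 0.92  0.6  -0.4   2.07  2.25  0.24 -0.58]
-0.6 130 [20, -60, 45] [560, -150, 270] 23 E 0.0 clr 21 speed 3.77 [ 1.19  0.7  -0.84  2.07  1.91  0.49 -0.14]
```

```bash
python3 -m jog '{"claw":[0,0,0,0,0,0,0,0],"xyz":[[0,0,-0.1],[0,0,-0.2],[0,0,-0.2],[0,0,-0.2],[0,0,-0.2],[0,0,-0.2],[0,0,-0.2],[0,0,0]],"twist":[[0,0,0],[0,0,0],[0,0,0],[0,0,0],[0,0,0],[0,0,0],[0,0,0],[0,0,0]]}'
python3 - <<'E'
from carry import *
rep()
s,R0=now(); q0=s["qpos"]; z=R0.apply([0,0,1]);psi=np.arctan2(z[1],z[0])
psi_w=-.5; d=rz(psi_w-psi).apply([-6.8,-11.3,-19.1]); pw=np.r_[W,113]-d
for st in(20,27):
    path,off=plan(q0,pw,psi_w,[(*(s["eef_pos"]+[20,-60,45]),psi),(560,-150,270,psi_w*.6+psi*.4)],step=st,back=1)
    Q=sim(q0,path);print(len(path),"speed",(np.abs(np.diff(Q,axis=0)).max(1)/.125).round(1),min(clear(q) for q in Q),Q[-1].round(2))
pickle.dump([(p+off,R.as_quat()) for p,R in path],open("path.pkl","wb"))
E
python3 nx.py 0 9
```

```text
clock: 20.52
eef_pos: [494.9, 213.4, 130.5]
tool_rot: [-3.141, 0.649, -2.389]
force: [0.2, -0.6, -3.0]
width: 50.3
gripper_force: 62.9
t 20.52 eef [494.9 213.4 130.5] rpy [-3.141  0.649 -2.389] boxfr [-60.9  35.1 130.5] F [ 0.2 -0.6 -3. ] Fbox [-0.1 -0.6 -3. ] w 50.3 gf 62.9 q [ 0.17  0.7  -0.66  2.45  2.92  0.51 -0.83]
37 speed [0.5 0.5 0.5 0.5 0.3 0.3 0.3 0.3 1.9 1.3 1.  0.8 0.8 0.7 0.7 0.7 0.6 0.6
 0.6 0.6 0.6 0.3 0.3 0.2 0.2 0.2 0.2 0.1 0.1 0.1 0.1 0.1 0.1 0.2 0.2 0.2] 20.715020531574083 [ 1.26  0.72 -0.9   2.06  1.88  0.44  0.02]
27 speed [0.6 0.7 0.7 0.4 0.4 0.4 2.7 1.5 1.2 1.  1.  0.9 0.9 0.9 0.8 0.5 0.3 0.3
 0.2 0.2 0.2 0.2 0.2 0.2 0.2 0.2] 20.715020531574083 [ 1.26  0.73 -0.9   2.06  1.88  0.44  0.02]
t 20.52 eef [494.9 213.4 130.5] rpy [-3.141  0.649 -2.389] boxfr [-60.9  35.1 130.5] F [ 0.2 -0.6 -3. ] Fbox [-0.1 -0.6 -3. ] w 50.3 gf 62.9 q [ 0.17  0.7  -0.66  2.45  2.92  0.51 -0.83]
xyz [[-0.0,-0.0,-0.01],[-0.021,-0.192,-0.169],[-0.021,-0.192,-0.169],[-0.021,-0.192,-0.169],[0.068,-0.21,-0.15],[0.058,-0.219,-0.142],[0.046,-0.227,-0.134],[0.035,-0.234,-0.125],[0.023,-0.24,-0.116]]
tw [[-0.0,-0.0,-0.0],[0.0,0.0,0.0],[0.0,-0.0,0.0],[0.0,0.0,0.0],[0.012,0.0,0.0159],[0.012,0.0,0.0159],[0.012,0.0,0.0159],[0.012,0.0,0.0159],[0.012,0.0,0.0159]]
sim [([0.79, 0.53, -0.97, 2.39, 2.43, 0.24, -0.36], 76)]
```

Carried (Fz −3 N; former held). Continue.

```bash
python3 -m jog '{"claw":[0,0,0,0,0,0,0,0,0],"xyz":[[-0.021,-0.192,-0.169],[-0.021,-0.192,-0.169],[-0.021,-0.192,-0.169],[0.068,-0.21,-0.15],[0.058,-0.219,-0.142],[0.046,-0.227,-0.134],[0.035,-0.234,-0.125],[0.023,-0.24,-0.116],[0,0,0]],"twist":[[0,0,0],[0,0,0],[0,0,0],[0.012,0,0.0159],[0.012,0,0.0159],[0.012,0,0.0159],[0.012,0,0.0159],[0.012,0,0.0159],[0,0,0]]}' >/dev/null; python3 nx.py 9 19
```

```text
t 21.65 eef [535.9  33.2 211.1] rpy [ 3.141  0.651 -2.691] boxfr [-123.6 -138.7  211.1] F [ 0.1 -0.3 -3.1] Fbox [-0.1 -0.3 -3.1] w 50.7 gf 63.8 q [ 0.73  0.54 -0.9   2.38  2.58  0.24 -0.49]
err 7.6 0.012
xyz [[0.027,-0.29,-0.167],[-0.001,-0.249,-0.098],[-0.014,-0.252,-0.088],[-0.026,-0.254,-0.079],[-0.039,-0.255,-0.069],[-0.052,-0.256,-0.059],[-0.065,-0.255,-0.05],[0.054,-0.256,0.048],[0.045,-0.256,0.055],[0.035,-0.256,0.062]]
tw [[0.0146,0.0007,0.0185],[0.012,0.0,0.0159],[0.012,0.0,0.0159],[0.012,0.0,0.0159],[0.012,0.0,0.0159],[0.012,0.0,0.0159],[0.012,0.0,0.0159],[0.0088,0.0,0.0115],[0.0088,0.0,0.0115],[0.0088,0.0,0.0115]]
sim [([1.17, 0.53, -1.03, 2.23, 1.77, 0.32, 0.13], 231)]
```

```bash
python3 -m jog '{"claw":[0,0,0,0,0,0,0,0,0,0,0],"xyz":[[0.027,-0.29,-0.167],[0,-0.249,-0.098],[-0.014,-0.252,-0.088],[-0.026,-0.254,-0.079],[-0.039,-0.255,-0.069],[-0.052,-0.256,-0.059],[-0.065,-0.255,-0.05],[0.054,-0.256,0.048],[0.045,-0.256,0.055],[0.035,-0.256,0.062],[0,0,0]],"twist":[[0.0146,0.0007,0.0185],[0.012,0,0.0159],[0.012,0,0.0159],[0.012,0,0.0159],[0.012,0,0.0159],[0.012,0,0.0159],[0.012,0,0.0159],[0.0088,0,0.0115],[0.0088,0,0.0115],[0.0088,0,0.0115],[0,0,0]]}' >/dev/null; python3 nx.py 19 27
```

```text
t 23.02 eef [ 555.8 -226.6  247.6] rpy [-3.141  0.648  3.007] boxfr [-247.1 -368.2  247.6] F [ 0.1  0.1 -2.8] Fbox [ 0.1 -0.  -2.8] w 50.9 gf 63.7 q [ 1.15  0.54 -1.    2.22  1.8   0.31  0.11]
err 1.2 0.002
xyz [[0.018,-0.256,0.061],[0.017,-0.254,0.076],[0.008,-0.252,0.083],[-0.001,-0.25,0.09],[-0.01,-0.247,0.097],[-0.019,-0.244,0.104],[-0.028,-0.24,0.11],[-0.037,-0.236,0.117]]
tw [[0.009,-0.0005,0.0116],[0.0088,0.0,0.0115],[0.0088,0.0,0.0115],[0.0088,0.0,0.0115],[0.0088,0.0,0.0115],[0.0088,0.0,0.0115],[0.0088,0.0,0.0115],[0.0088,0.0,0.0115]]
sim [([1.26, 0.72, -0.89, 2.06, 1.88, 0.43, 0.02], 192)]
```

```bash
python3 -m jog '{"claw":[0,0,0,0,0,0,0,0,0,0],"xyz":[[0.018,-0.256,0.061],[0.017,-0.254,0.076],[0.008,-0.252,0.083],[0,-0.25,0.09],[-0.01,-0.247,0.097],[-0.019,-0.244,0.104],[-0.028,-0.24,0.11],[-0.037,-0.236,0.117],[0,0,0],[0,0,0]],"twist":[[0.009,-0.0005,0.0116],[0.0088,0,0.0115],[0.0088,0,0.0115],[0.0088,0,0.0115],[0.0088,0,0.0115],[0.0088,0,0.0115],[0.0088,0,0.0115],[0.0088,0,0.0115],[0,0,0],[0,0,0]]}' >/dev/null
python3 - <<'E'
from h import *
from cell import optics
rep(); s,R=now(); z=R.apply([0,0,1]);psi=np.arctan2(z[1],z[0])
S=optics.get_image("side");T=optics.get_image("top")
np.savez("ims.npz",S=S["color"],T=T["color"])
for n,I in(("side",S),("top",T)): print(n,[(round(d["score"],2),np.round(d["rect"]).tolist()) for d in optics.boxes_of(n,"former")][:3])
F=s["eef_pos"]+Rn.from_euler("z",psi-.755).apply([-6.8,-11.3,-19.1]); print("former expected",F.round(1),"top px S",proj(S,F+[0,0,60]).round(1),"T",proj(T,F+[0,0,60]).round(1))
print("wheel c px",proj(S,[*W,110]).round(1),proj(T,[*W,110]).round(1))
a=cv2.resize(S["color"][80:200,220:370],(500,400),interpolation=3);b=cv2.resize(T["color"][130:230,280:375],(300,316),interpolation=3)
b=cv2.copyMakeBorder(b,0,84,0,0,cv2.BORDER_CONSTANT)
cv2.imwrite("pics/hold.png",np.hstack([a,b])[:,:,::-1])
E
```

```text
t 24.27 eef [ 546.6 -428.7  193.7] rpy [-3.141  0.651  2.647] boxfr [-363.8 -533.4  193.7] F [ 0.1  0.4 -2.3] Fbox [ 0.3  0.3 -2.3] w 50.5 gf 63.7 q [ 1.26  0.73 -0.89  2.05  1.89  0.43  0.01]Traceback (most recent call last):
  File "<stdin>", line 6, in <module>
ValueError: it knows: box, box_in, brush, jar, lid, lid_hinge, lid_knob, shelf_edge, tray, wheel, wheel_head, wheel_top
```

```bash
python3 - <<'E'
from h import *
from cell import optics
s,R=now(); z=R.apply([0,0,1]);psi=np.arctan2(z[1],z[0])
S=optics.get_image("side");T=optics.get_image("top")
F=s["eef_pos"]+Rn.from_euler("z",psi-.755).apply([-6.8,-11.3,-19.1]); print("former expected",F.round(1),"top px S",proj(S,F+[0,0,60]).round(1),"T",proj(T,F+[0,0,60]).round(1))
print("wheel c px",proj(S,[*W,110]).round(1),proj(T,[*W,110]).round(1))
a=cv2.resize(S["color"][80:200,220:370],(500,400),interpolation=3);b=cv2.resize(T["color"][130:230,280:375],(300,316),interpolation=3)
b=cv2.copyMakeBorder(b,0,84,0,0,cv2.BORDER_CONSTANT)
cv2.imwrite("pics/hold.png",np.hstack([a,b])[:,:,::-1])
E
```

```text
former expected [ 533.8 -425.6  174.9] top px S [[281.5 120.5]] T [[329.8 170.2]]
wheel c px [[280.8 151.5]] [[324.5 177.4]]
```

View pics/hold.png

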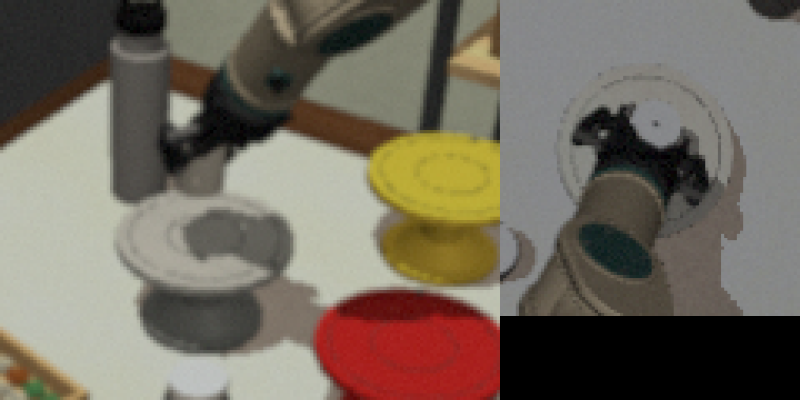

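The top view shows the held former's top at crop (657,122) with the wheel disc centre at about (644,151). I'll refine both numerically.

```bash
python3 - <<'E'
from h import *
from cell import optics
T=optics.get_image("top");S=optics.get_image("side")
th=np.linspace(0,2*np.pi,180,endpoint=False)
def fit(I,img,c0,z,radii,rng,step,dark=None):
    g=cv2.GaussianBlur(img.astype(np.float32),(0,0),.8).mean(2); best=[]
    for i in np.arange(-rng,rng+.1,step):
        for j in np.arange(-rng,rng+.1,step):
            t=0
            for r,w in radii:
                def smp(rr):
                    uv=proj(I,np.c_[c0[0]+i+rr*np.cos(th),c0[1]+j+rr*np.sin(th),th*0+z]).astype(np.float32); return cv2.remap(g,uv[:,0],uv[:,1],1)
                if w=="edge": d=np.abs(smp(r-4)-smp(r+4)); t+=np.minimum(d,40).mean()
                else: t+=2*np.clip((smp(r-6)+smp(r+6))/2-smp(r),-20,20).mean()
            best.append((t,i,j))
    best.sort(reverse=True); b=np.array(best[:6]); return (c0+np.average(b[:,1:],axis=0)).round(1),b[0].round(1)
t0=cv2.imread("pics/top0.png");s0=cv2.imread("pics/side0.png")
for n,I,im in(("T",T,t0),("S",S,s0)):
    print(n,"rings",fit(I,im,W,110,[(40,"ring"),(80,"ring")],12,1.), "edge",fit(I,im,W,110,[(95,"edge")],12,1.))
s,_=now(); print(s["eef_pos"].round(1))
for zt in(230,234,238): print("former T",zt,fit(T,T["color"],np.array([533.8,-425.6]),zt,[(26,"edge")],12,1.))
E
```

```text
T rings (array([ 534.5, -432.5]), array([27.8,  2. , -4. ])) edge (array([ 531.8, -428.8]), array([12.1, -1. ,  0. ]))
S rings (array([ 536.5, -436.3]), array([14.2,  4. , -8. ])) edge (array([ 537. , -428.3]), array([20.,  5.,  0.]))
[ 546.4 -429.2  194. ]
former T 230 (array([ 538.6, -424.6]), array([25.6,  5. ,  1. ]))
former T 234 (array([ 538. , -423.6]), array([25.6,  4. ,  2. ]))
former T 238 (array([ 537.3, -423.1]), array([25.4,  4. ,  3. ]))
```

```bash
python3 - <<'E'
from h import *
s,R=now(); print((R.inv().apply([-3,-9,-56])/100).round(3),(R.inv().apply([0,0,-2])/100).round(4))
E
```

```text
[ 0.327 -0.092  0.455] [0.0121 0.     0.0159]
```

```bash
python3 -m jog '{"claw":[0,0,0,0,0,0],"xyz":[[0.082,-0.023,0.114],[0.082,-0.023,0.114],[0.082,-0.023,0.114],[0.082,-0.023,0.114],[0,0,0],[0,0,0]],"twist":[[0,0,0],[0,0,0],[0,0,0],[0,0,0],[0,0,0],[0,0,0]]}'
python3 -m jog '{"claw":[0,0,0],"xyz":[[0.024,0,0.032],[0.018,0,0.024],[0,0,0]],"twist":[[0,0,0],[0,0,0],[0,0,0]]}'
```

```text
clock: 25.32
eef_pos: [543.6, -438.5, 138.2]
tool_rot: [-3.14, 0.652, 2.647]
force: [0.4, 0.6, -2.8]
width: 50.8
gripper_force: 63.8
clock: 25.7
eef_pos: [543.1, -438.6, 130.3]
tool_rot: [-3.14, 0.651, 2.647]
force: [-0.0, -0.4, -2.5]
width: 50.7
gripper_force: 63.8
```

```bash
for i in 1; do python3 -m jog '{"claw":[0,0],"xyz":[[0.009,0,0.012],[0,0,0]],"twist":[[0,0,0],[0,0,0]]}'; done; python3 -m jog '{"claw":[0,0],"xyz":[[0.009,0,0.012],[0,0,0]],"twist":[[0,0,0],[0,0,0]]}'
```

```text
clock: 25.95
eef_pos: [543.4, -438.7, 129.3]
tool_rot: [-3.14, 0.652, 2.647]
force: [0.3, 0.2, -2.0]
width: 50.9
gripper_force: 64.3
clock: 26.2
eef_pos: [544.6, -439.0, 129.2]
tool_rot: [-3.139, 0.655, 2.648]
force: [-0.2, 0.7, 4.5]
width: 50.3
gripper_force: 64.6
```

Contact felt; let go and retreat along the tool axis.

```bash
python3 -m jog '{"claw":[1,1,1,1,1,1,1,1,1,1,1],"xyz":[[0,0,0],[0,0,0],[0,0,0],[0,0,0],[0,0,-0.1],[0,0,-0.2],[0,0,-0.3],[0,0,-0.3],[0,0,-0.3],[0,0,-0.3],[0,0,0]],"twist":[[0,0,0],[0,0,0],[0,0,0],[0,0,0],[0,0,0],[0,0,0],[0,0,0],[0,0,0],[0,0,0],[0,0,0],[0,0,0]]}'
python3 - <<'E'
from h import *
from cell import optics
rep()
T=optics.get_image("top");S=optics.get_image("side")
a=cv2.resize(S["color"][80:200,220:370],(500,400),interpolation=3);b=cv2.resize(T["color"][130:230,280:375],(300,316),interpolation=3)
b=cv2.copyMakeBorder(b,0,84,0,0,cv2.BORDER_CONSTANT)
cv2.imwrite("pics/placed.png",np.hstack([a,b])[:,:,::-1])
print("px expected: wheel c",proj(T,[534.5,-432.5,110]),"top of former if centred",proj(T,[534.5,-432.5,170]))
E
```

```text
clock: 27.58
eef_pos: [462.8, -395.2, 249.0]
tool_rot: [-3.135, 0.654, 2.649]
force: [0.3, -1.6, -0.5]
width: 85.1
gripper_force: 0.0
t 27.57 eef [ 462.8 -395.2  249. ] rpy [-3.135  0.654  2.649] boxfr [-416.3 -460.   249. ] F [ 0.3 -1.6 -0.5] Fbox [-0.6 -1.5 -0.5] w 85.1 gf 0.0 q [ 1.41  0.52 -0.94  2.21  1.84  0.31  0.01]
px expected: wheel c [[325.74327219 176.76672493]] top of former if centred [[328.63089322 173.67676245]]
```

View pics/placed.png

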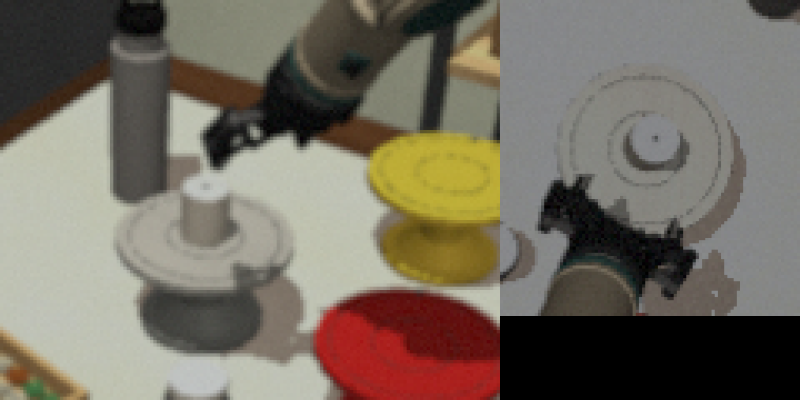

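The former stands upright on the wheel, with its axis at crop (656,138), against about (653,138) if perfectly centred. That's within roughly 3 mm. Next I'll line up the shut fingers above the near side of the wheel for the spin.

```bash
python3 - <<'E'
from h import *
s,R=now(); q0=s["qpos"]; p0,_=fk3(q0); off=s["eef_pos"]-p0; z=R.apply([0,0,1]); psi=np.arctan2(z[1],z[0]); u=np.array([np.cos(psi),np.sin(psi),0]); y=R.apply([0,1,0]); print(psi,y.round(2))
c=np.array([534.5,-432.5,0]); A=c-66*u+45*y
path=[]; p=s["eef_pos"]
for w,n in((A+[0,0,140],4),(A+[0,0,118],3),(A-85*y+[0,0,118],4),(A-120*y+[0,0,200],2)):
    path+=[(p+(w-p)*k/n-off,R) for k in range(1,n+1)]; p=w
Q=sim(q0,path); print([(q.round(2).tolist(),round(np.linalg.norm(fk3(q)[0]-t[0]),1)) for q,t in zip(Q,path)][::3]); print((np.abs(np.diff(Q,axis=0)).max(1)/.125).round(1))
print("to A140",to(A+[0,0,140]),"down per mm",(R.inv().apply([0,0,-1])/100).round(4))
E
```

```text
-0.5000732474907009 [ 0.48  0.88 -0.  ]
[([1.4, 0.61, -0.99, 2.24, 1.97, 0.43, -0.12], np.float64(0.0)), ([1.29, 0.85, -1.04, 2.29, 2.19, 0.72, -0.31], np.float64(0.0)), ([1.29, 0.91, -1.03, 2.3, 2.25, 0.78, -0.34], np.float64(0.0)), ([1.41, 0.9, -1.0, 2.26, 2.28, 0.64, -0.24], np.float64(0.0)), ([1.47, 0.65, -0.85, 2.15, 2.06, 0.27, -0.03], np.float64(0.0))]
[0.9 0.8 0.7 0.2 0.2 0.2 0.4 0.4 0.4 0.4 1.2 1.4]
to A140 [0.536 0.47  0.938] down per mm [0.0061 0.     0.0079]
```

```bash
python3 -m jog '{"claw":[0,0,0,0,0,0,0],"xyz":[[0.134,0.118,0.234],[0.134,0.118,0.234],[0.134,0.118,0.234],[0.134,0.118,0.234],[0.061,0,0.079],[0.03,0,0.04],[0,0,0]],"twist":[[0,0,0],[0,0,0],[0,0,0],[0,0,0],[0,0,0],[0,0,0],[0,0,0]]}'; python3 -m jog '{"claw":[0,0],"xyz":[[0.012,0,0.016],[0,0,0]],"twist":[[0,0,0],[0,0,0]]}'
```

```text
clock: 28.55
eef_pos: [497.9, -361.2, 125.0]
tool_rot: [-3.139, 0.652, 2.646]
force: [0.2, 0.8, -0.3]
width: -0.0
gripper_force: 0.0
clock: 28.8
eef_pos: [498.1, -361.2, 123.5]
tool_rot: [-3.139, 0.652, 2.647]
force: [-0.2, 0.5, 0.1]
width: -0.4
gripper_force: 0.0
```

```bash
python3 -m jog '{"claw":[0,0],"xyz":[[0.018,0,0.024],[0,0,0]],"twist":[[0,0,0],[0,0,0]]}'; python3 -m jog '{"claw":[0,0],"xyz":[[0.012,0,0.016],[0,0,0]],"twist":[[0,0,0],[0,0,0]]}'
```

```text
clock: 29.05
eef_pos: [498.0, -360.7, 119.7]
tool_rot: [-3.139, 0.651, 2.647]
force: [0.2, 0.2, -0.6]
width: 0.0
gripper_force: 0.0
clock: 29.3
eef_pos: [498.1, -360.6, 117.6]
tool_rot: [-3.14, 0.651, 2.647]
force: [-0.8, -0.2, -0.7]
width: 0.1
gripper_force: 0.0
```

```bash
python3 -m jog '{"claw":[0,0],"xyz":[[0.009,0,0.012],[0,0,0]],"twist":[[0,0,0],[0,0,0]]}'
```

```text
clock: 29.55
eef_pos: [498.1, -360.6, 116.2]
tool_rot: [-3.14, 0.651, 2.647]
force: [0.4, -0.5, -0.0]
width: 0.1
gripper_force: 0.0
```

```bash
python3 -m jog '{"claw":[0,0],"xyz":[[0.012,0,0.016],[0,0,0]],"twist":[[0,0,0],[0,0,0]]}'; python3 -m jog '{"claw":[0,0],"xyz":[[0.009,0,0.012],[0,0,0]],"twist":[[0,0,0],[0,0,0]]}'
```

```text
clock: 29.8
eef_pos: [498.8, -360.4, 114.8]
tool_rot: [-3.14, 0.653, 2.648]
force: [-1.2, 0.5, 3.0]
width: -0.0
gripper_force: 1.7
clock: 30.05
eef_pos: [500.0, -359.9, 114.7]
tool_rot: [-3.14, 0.656, 2.65]
force: [-3.2, 2.6, 9.4]
width: -0.0
gripper_force: 5.0
```

```bash
python3 -m jog '{"claw":[0,0,0,0,0,0,0,0],"xyz":[[0,-0.08,0],[0,-0.16,0],[0,-0.24,0],[0,-0.32,0],[-0.07,-0.32,-0.1],[-0.1,-0.2,-0.3],[0,0,-0.5],[0,0,-0.4]],"twist":[[0,0,0],[0,0,0],[0,0,0],[0,0,0],[0,0,0],[0,0,0],[0,0,0],[0,0,0]]}'
python3 - <<'E'
from h import *
from cell import optics,readout
rep()
th=np.radians(np.arange(0,360,.5)); c=[534.5,-432.5]; L=[]
for k in range(3):
    t=readout.read_state()["clock"]; I=optics.get_image("top"); g=I["color"].astype(np.float32).mean(2); pr=[]
    for r in(84,87,90):
        uv=proj(I,np.c_[c[0]+r*np.cos(th),c[1]+r*np.sin(th),th*0+110]).astype(np.float32); pr.append(cv2.remap(g,uv[:,0],uv[:,1],1))
    pr=np.mean(pr,0); L.append((t,pr)); hp=pr-cv2.blur(pr.reshape(1,-1),(41,1)).ravel(); i=np.argsort(hp)[:3]; print(round(t,3),"darkest deg",i/2,hp[i].round(1))
def circ(I,z,r,c0):
    g=cv2.GaussianBlur(I["color"].astype(np.float32),(0,0),.8).mean(2); f=lambda x,y,rr:cv2.remap(g,*proj(I,np.c_[x+rr*np.cos(th),y+rr*np.sin(th),th*0+z]).astype(np.float32).T.copy(),1).ravel()
    return max((np.abs(f(c0[0]+i,c0[1]+j,r-4)-f(c0[0]+i,c0[1]+j,r+4)).clip(0,40).mean(),c0[0]+i,c0[1]+j) for i in range(-12,13) for j in range(-12,13))
print("former top",circ(I,170,26,c))
E
```

```text
clock: 31.05
eef_pos: [376.7, -445.6, 227.6]
tool_rot: [-3.137, 0.651, 2.647]
force: [7.7, 13.3, 0.1]
width: -0.4
gripper_force: 0.0
t 31.05 eef [ 376.7 -445.6  227.6] rpy [-3.137  0.651  2.647] boxfr [-516.  -455.9  227.6] F [ 7.7 13.3  0.1] Fbox [13.6  7.   0.1] w -0.4 gf 0.0 q [ 1.67  0.57 -0.98  2.26  2.01  0.23  0.06]
31.05 darkest deg [[178.5 178.  179.  ... 322.5 321.5 322. ]
 [178.5 178.  179.  ... 322.5 321.5 322. ]
 [178.5 178.  179.  ... 322.5 321.5 322. ]] [[[  2.5   2.5   2.5 ...   3.2   3.2   3.2]
  [  2.5   2.5   2.5 ...   3.2   3.2   3.2]
  [  2.5   2.5   2.5 ...   3.2   3.2   3.2]
  ...
  [-25.7 -25.7 -25.6 ... -25.  -25.  -25. ]
  [-35.3 -35.3 -35.2 ... -34.6 -34.6 -34.6]
  [-30.7 -30.7 -30.6 ... -29.9 -30.  -30. ]]

 [[  2.5   2.5   2.5 ...   3.2   3.2   3.2]
  [  2.5   2.5   2.5 ...   3.2   3.2   3.2]
  [  2.5   2.5   2.5 ...   3.2   3.2   3.2]
  ...
  [-25.7 -25.7 -25.6 ... -25.  -25.  -25. ]
  [-35.3 -35.3 -35.2 ... -34.6 -34.6 -34.6]
  [-30.7 -30.7 -30.6 ... -29.9 -30.  -30. ]]

 [[  2.5   2.5   2.5 ...   3.2   3.2   3.2]
  [  2.5   2.5   2.5 ...   3.2   3.2   
[... 1465 characters left out ...]
9.9 -29.9 -29.9]
  [-18.9 -18.9 -18.9 ... -18.5 -18.5 -18.5]
  [-25.  -25.  -25.  ... -24.6 -24.6 -24.6]]

 [[  3.7   3.7   3.7 ...   4.    4.    4.1]
  [  3.8   3.8   3.8 ...   4.1   4.2   4.2]
  [  3.4   3.4   3.4 ...   3.7   3.7   3.7]
  ...
  [-30.2 -30.2 -30.2 ... -29.9 -29.9 -29.9]
  [-18.9 -18.9 -18.9 ... -18.5 -18.5 -18.5]
  [-25.  -25.  -25.  ... -24.6 -24.6 -24.6]]

 [[  3.7   3.7   3.7 ...   4.    4.    4.1]
  [  3.8   3.8   3.8 ...   4.1   4.2   4.2]
  [  3.4   3.4   3.4 ...   3.7   3.7   3.7]
  ...
  [-30.2 -30.2 -30.2 ... -29.9 -29.9 -29.9]
  [-18.9 -18.9 -18.9 ... -18.5 -18.5 -18.5]
  [-25.  -25.  -25.  ... -24.6 -24.6 -24.6]]]
former top (np.float32(24.813189), 531.5, -430.5)
```

```bash
python3 - <<'E'
from h import *
from cell import optics,readout
th=np.radians(np.arange(0,360,.5)); c=[534.5,-432.5]
for k in range(3):
    t=readout.read_state()["clock"]; I=optics.get_image("top"); g=I["color"].astype(np.float32).mean(2); pr=0
    for r in(84,87,90):
        uv=proj(I,np.c_[c[0]+r*np.cos(th),c[1]+r*np.sin(th),th*0+110]).astype(np.float32); pr=pr+cv2.remap(g,uv[:,0].copy(),uv[:,1].copy(),1).ravel()/3
    hp=pr-np.convolve(np.r_[pr[-30:],pr,pr[:30]],np.ones(61)/61,"valid"); i=np.argsort(hp)[:4]; print(round(t,3),"darkest deg",i/2,hp[i].round(1))
rep()
E
```

```text
31.2 darkest deg [344.  344.5 343.5 345. ] [-33.7 -32.9 -31.1 -29.2]
31.25 darkest deg [351.  351.5 352.  350.5] [-36.3 -34.8 -31.1 -30.3]
31.3 darkest deg [358.  358.5 359.  357.5] [-31.5 -30.  -28.9 -28.8]
t 31.35 eef [ 378.2 -445.4  225.9] rpy [-3.141  0.651  2.646] boxfr [-514.6 -456.6  225.9] F [ 1.  -0.2 -0.7] Fbox [ 0.8 -0.7 -0.7] w 0.2 gf 0.0 q [ 1.67  0.58 -0.97  2.26  2.01  0.23  0.05]
```

```bash
python3 -c "
from cell import order; print(order.finish_job())"
```

```text
the job is handed in; nothing more can be done
None
```

The job is handed in: the lid is open against its stop, and the former stands upright within about 4 mm of the wheel's centre. The wheel was coasting at about 2.4 rad/s with the hand well clear; I sent nothing near the jar, brush or tray but did not check them at the end.

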